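Put the paint pots away by size and shut the case

ROBOT

A 7-joint arm with a two-finger parallel gripper is mounted at the origin on the work surface. World frame = base frame: x ahead of the robot, y to its left, z up, the work surface at z = 0. Lengths are in m, angles in rad, forces in N, time in s.
With the tool pointing down it reaches from about 0.4 to 0.85 m from the base axis. Payload 6.9 kg.
Tool frame: the origin (TCP) lies at the very end of the fingers, on their centre line; the grasp point (between the pads) lies 19 mm behind it; y points along the fingers, z is the direction in which the jaws open and shut, and the axes are right-handed (so a half turn about y gives the same grasp; the last joint's range is limited). The gripper opens to 85 mm and grips with 20 to 120 N. Pads are 22 mm wide; open, the fingers measure 114 mm over their backs; the gripper's body (76 mm by 85 mm) begins 54 mm behind the grasp point. The pads swing forward as they close: fully open they stand 13 mm farther back than shut.
Start: joints at [1.377, 0.507, -0.238, 1.5, 0.126, 1.149, -0.155], TCP at [0.184, -0.597, 0.193] pointing down, gripper open.
Joint ranges: [-3.08, 3.08], [-0.24, 2.05], [-1.43, 1.35], [0, 2.5], [-1.52, 4.66], [0.17, 1.96], [-2.89, 2.89]. Speed limits (rad/s): [2.39, 2.39, 3.14, 3.14, 3.14, 3.14, 3.14].

INTERFACE

Orientations are given as [roll, pitch, yaw] about the fixed x, y, z axes, in that order (R = Rz(yaw) Ry(pitch) Rx(roll)).
In Python, from plant import * gives the robot as it stands.
- The arm moves only by the tool drive_tool, never from a script. Its argument "commands" is text: rows parted by semicolons, each of 4 numbers parted by spaces: the shift along the tool's x, y, z in mm, then the turn about the tool's y in degrees. A call has 1 to 12 rows; each row shifts and turns the commanded pose from where the row before left it, along the tool's axes as they then stand; what a row does not reach is not made up. A row lasts 1/12 s, in which the tool goes at most 41.7 mm and 7.16 degrees, less where a joint would pass 70% of its speed; a pose out of reach is approached as far as the arm can. A call is refused whole if a number of a shift passes 41.7 or a number of a turn 7.16, either way. A call with a gripper value outside its range is refused whole. "jaw" is the finger opening in mm, from 0 to 85.4, set as the call begins (left out, the last holds). The fingers move at their own pace and stop on an object; "squeeze" is the grip in N (left out, the last holds). Time passes only in rows, so rows that do not move let the fingers close. It gives the time, the measured TCP pose, the force and the opening at its end, in the units of the state.
- read_state(): the state, without advancing time (a new reading comes with each control period).
- capture(name): name is "scene" or "side" or "wrist"; returns a dict with "image" (420x560x3 uint8, blue, green, red), "intrinsics" (3x3 intrinsics, pixels), "D" ([k1, k2, p1, p2, k3] as OpenCV has them; the pictures are not rectified), "xyz" and "orientation" of the camera in the world. Camera axes: x right, y up, looking along -z (the intrinsics and any distortion apply to the point x, -y, -z); pixel columns grow to the right and rows downward; lengths in m; the calibration is good to about 2 mm. A picture is of the moment at which its call begins. There is no depth.
- sign_off(): hands the job in, once; it reports no verdict.
Trained networks look in the newest picture that a camera, given by its name, has taken for a name from the list of things; names that differ only in an ending like _2 or _b are one class to them, and where a whole thing is asked for, a point or a joint stands for the part that bears it (a point fixed in the world has none). Each returns a list of dicts, best first, with "p" (0 to 1); they miss things now and then, are a little off and sometimes report something else, mostly with a low value. They report only what shows in the picture. A call takes as long as a camera call.
- boxes_of(camera, name): "xy" ([column, row] in pixels, amid what is visible of it).
- cut_out(camera, name): "mask" (420x560 bool, what is visible of it) and "xy" ([column, row] in pixels, amid what is visible of it).
The state is a dict: "time_s": time; "joint_positions": joint angles; "qd": joint speeds; "tau": joint torques, N m; "eef_pos": TCP position; "eef_rot": TCP orientation; "contact_force": force on the tool from outside, world axes, zero at the start; "ft_torque": the same for the moment, N m; "opening": finger opening in m.
Only numpy, scipy, OpenCV 4.12 (cv2) and the standard library are available. Lean on these libraries where they do the work, as an engineer would, in place of code of your own. Each camera call takes 0.05 s, during which the arm holds its last target.

TASK

Slide the three porcelain pots that stand about on the table into the wooden pot case, the small ones into the narrow row and the large one into the wide row, after the pots already there; keep them upright and on the table, do not lift or tip them. Then swing the case's lid right down, so that its front lip drops across the mouths of the rows behind the two little end hooks. Leave the other things on the table where they are.

Things in the scene. Friction and masses are not known exactly. Their poses are not given: they have to be found in the camera images.
- case: Fixed wooden case, 140 mm wide (x), 136 deep (y), walls 40 high, no raised floor: pots slide on the table. Origin: middle of the open mouth, table height; +y points into the rows, z up. An 8 mm partition (nose to y = -4 mm) parts two rows, open at mouth and top. At each end of the mouth a hook 20 mm high stands out to y = -16 mm, in to |x| = 63.5 mm. Home: a whole pot beyond y = -3 mm.
- lid (a joint): Lid angle in rad: 0 shut, 1.57 upright, at most 1.95 (leaning away past the far end). Wooden frame with clear pane, 140 mm wide, 6 thick, 160 g, lying on the walls when shut. Stiff hinge, stays where left (1 to 3 N at the free edge moves it).
- lid_hinge (a point): Middle of the lid's hinge axis, at the case's far end: 136 mm along the case's +y, 43 mm above the table. The axis runs along the case's x.
- lid_edge (a point): Middle of the lid's free edge, 146 mm from the hinge axis, mid-thickness; moves with the lid. Along this edge a lip, 130 mm wide, 6 thick, hangs 28 mm below the lid's mid-plane; shut, it spans y = -10 to -4 mm in the case's frame, down to 15 mm above the table, and a pot that sticks out of its row stops it.
- narrow_mouth (a point): Middle of the narrow row's mouth, at table height: case frame x = -35, y = 0 mm. The row is 50 mm wide and 128 mm deep, for three small pots in line.
- wide_mouth (a point): Middle of the wide row's mouth, at table height: case frame x = 29, y = 0 mm. The row is 62 mm wide and 112 mm deep, for two large pots in line.
- small_a: Small pot on the table: white porcelain pot, an upright cylinder 40 mm in diameter to 24 mm high, the lid 36 mm wide to 30 mm, the knob 10 mm wide to 35 mm; about 70 g. Pots differ only in diameter (40 or 52 mm). Origin: centre of the underside, z up.
- small_b: Another small pot on the table: white porcelain pot, an upright cylinder 40 mm in diameter to 24 mm high, the lid 36 mm wide to 30 mm, the knob 10 mm wide to 35 mm; about 70 g. Pots differ only in diameter (40 or 52 mm). Origin: centre of the underside, z up.
- large_a: Large pot on the table: white porcelain pot, an upright cylinder 52 mm in diameter to 24 mm high, the lid 48 mm wide to 30 mm, the knob 10 mm wide to 35 mm; about 110 g. Pots differ only in diameter (40 or 52 mm). Origin: centre of the underside, z up.
- small_in: Small pot that already stands at the far end of the narrow row: white porcelain pot, an upright cylinder 40 mm in diameter to 24 mm high, the lid 36 mm wide to 30 mm, the knob 10 mm wide to 35 mm; about 70 g. Pots differ only in diameter (40 or 52 mm). Origin: centre of the underside, z up.
- large_in: Large pot that already stands at the far end of the wide row: white porcelain pot, an upright cylinder 52 mm in diameter to 24 mm high, the lid 48 mm wide to 30 mm, the knob 10 mm wide to 35 mm; about 110 g. Pots differ only in diameter (40 or 52 mm). Origin: centre of the underside, z up.
- pebble: Grey river pebble, 44 mm across, 21 mm high, loose; leave it. Origin: centre of its underside.
- inkstick: Black ink stick, 22 x 75 x 12 mm, lying loose, long side along its own y; leave it. Origin: centre of its underside.
- brush: Flat paint brush, about 0.2 m long, lying loose along its own x; leave it. Origin about the middle of its underside.
- waterbowl: Blue ceramic bowl, 80 mm across the rim, 45 mm high, loose; leave it. Origin: centre of its underside.

How it is judged:
By the outcome, as a careful person would: the job done as asked, in the order asked, and still so for the second after the job is handed in, with the robot touching nothing.
It also fails if it takes over 72 s, if anything falls off the work surface, if the arm or the gripper's body presses on something with over 40 N, if the wrist force passes 120 N, or if a joint passes its speed limit or range.

## Working session

There is one attempt and no reset: what is moved stays moved. The work goes in short steps, Python scripts to look and compute and a tool call to move; the robot and the scene stay as the last step left them, time stands still between calls to the robot, and variables do not carry over. Pictures are saved under pics/ and viewed, and the job is handed in when it is done.

Besides the shell and the picture viewer there is one more tool, called after ">>>" in YAML: its name, and indented under it one key for each argument. drive_tool: Moves the arm, as the interface text tells. Its arguments: {"type":"object","properties":{"commands":{"type":"string"},"jaw":{"type":"number"},"squeeze":{"type":"number"}},"required":["commands"]}

```bash
ls; mkdir -p pics; python3 - <<'E'
from plant import *
import cv2
s=read_state();print({k:s[k] for k in('time_s','eef_pos','eef_rot','contact_force','opening')})
for n in('scene','side'):
    c=capture(n);cv2.imwrite(f'pics/{n}0.png',c['image']);print(n,c['intrinsics'],c['D'],c['xyz'],c['orientation'])
E
```

```text
pics
{'time_s': 0.0, 'eef_pos': array([ 0.18370713, -0.59676567,  0.19248847]), 'eef_rot': array([-1.57266458e+00, -5.97861389e-05, -2.84278773e+00]), 'contact_force': array([-0.53548279, -0.64165894, -0.33190885]), 'opening': 0.08548463523910273}
scene [[536.14088331   0.         266.55702623]
 [  0.         536.14088331 214.65252732]
 [  0.           0.           1.        ]] [-0.17494021  0.          0.          0.          0.        ] [1.31819028 0.19295658 0.901537  ] [ 0.74116207 -0.02045359  1.82933971]
side [[488.17971698   0.         269.48239734]
 [  0.         488.17971698 205.21532987]
 [  0.           0.           1.        ]] [0.040674 0.       0.       0.       0.      ] [ 0.24611382 -0.64940109  0.547146  ] [ 0.9707994   0.01844008 -0.47092078]
```

View pics/scene0.png

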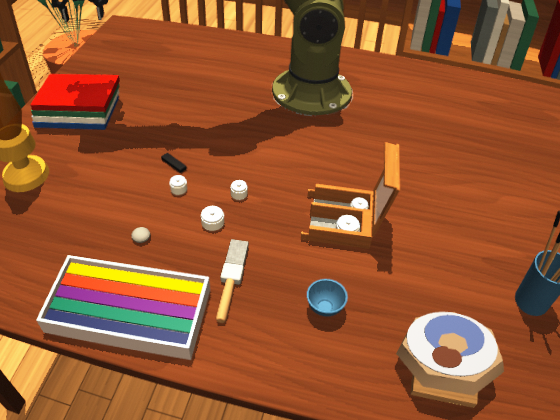

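View pics/side0.png

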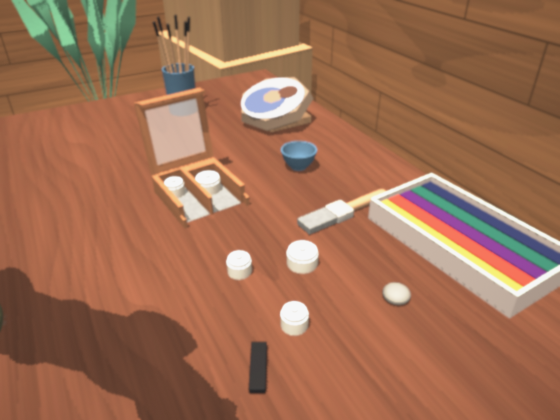

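```bash
cat > h.py <<'E'
from plant import *
import cv2, numpy as np
from scipy.spatial.transform import Rotation as Ro
from scipy.optimize import least_squares
def cam(c):
    R=Ro.from_euler('xyz',c['orientation']).as_matrix()@np.diag([1,-1,-1.])
    return R,np.array(c['xyz']),np.array(c['intrinsics']),np.array(c['D'])
def proj(c,P):
    R,t,K,D=cam(c);P=np.atleast_2d(P).astype(float)
    return cv2.projectPoints(P,cv2.Rodrigues(R.T)[0],-R.T@t,K,D)[0].reshape(-1,2)
def ray(c,px,z):
    R,t,K,D=cam(c)
    u=cv2.undistortPoints(np.array(px,float).reshape(-1,1,2),K,D).reshape(-1,2)
    d=np.c_[u,np.ones(len(u))]@R.T
    return t+d*((z-t[2])/d[:,2])[:,None]
E
python3 - <<'E'
from h import *
for n in('scene','side'):
    c=capture(n)
    for o,z in(('small_a',.016),('large_a',.016),('pebble',.01),('inkstick',.006),('brush',.006),('waterbowl',.025),('case',.02),('lid',.1)):
        for b in cut_out(n,o):
            if b['p']>.2: print(n,o,round(b['p'],2),np.round(b['xy']),b['mask'].sum(),np.round(ray(c,[b['xy']],z)[0]*1000))
print(np.round(proj(capture('scene'),[[0,0,0]])))
E
python3 - <<'E'
import cv2
a=cv2.imread('pics/scene0.png')[130:260,280:420];cv2.imwrite('pics/sc.png',cv2.resize(a,None,fx=4.5,fy=4.5,interpolation=cv2.INTER_CUBIC))
a=cv2.imread('pics/side0.png')[80:230,120:270];cv2.imwrite('pics/si.png',cv2.resize(a,None,fx=4,fy=4,interpolation=cv2.INTER_CUBIC))
E
```

```text
scene small_a 0.81 [239. 191.] 286 [475. -78.  16.]
scene small_a 0.65 [178. 186.] 260 [ 497. -222.   16.]
scene large_a 0.6 [211. 216.] 472 [ 568. -115.   16.]
scene pebble 0.77 [143. 234.] 232 [ 654. -243.   10.]
scene inkstick 0.67 [173. 162.] 229 [ 413. -268.    6.]
scene inkstick 0.54 [348. 224.] 321 [500. 184.   6.]
scene brush 0.74 [233. 269.] 1329 [688. -27.   6.]
scene waterbowl 0.87 [324. 297.] 1201 [719. 169.  25.]
scene case 0.96 [357. 205.] 4722 [449. 196.  20.]
scene lid 0.71 [234. 271.] 1188 [758.  -0. 100.]
scene lid 0.62 [387. 187.] 1567 [454. 250. 100.]
side small_a 0.98 [239. 269.] 579 [463. -92.  16.]
side small_a 0.57 [298. 154.] 794 [740. 198.  16.]
side large_a 0.64 [300. 257.] 839 [ 565. -114.   16.]
side pebble 0.9 [396. 294.] 490 [ 655. -251.   10.]
side inkstick 0.77 [258. 372.] 880 [ 408. -277.    6.]
side brush 0.62 [333. 212.] 1317 [692. -20.   6.]
side waterbowl 0.64 [300. 155.] 829 [732. 179.  25.]
side case 0.68 [183. 153.] 8090 [509. 323.  20.]
side lid 0.84 [175. 130.] 4827 [487. 281. 100.]
side lid 0.38 [185. 152.] 8129 [475. 180. 100.]
[[311.  90.]]
```

View pics/sc.png

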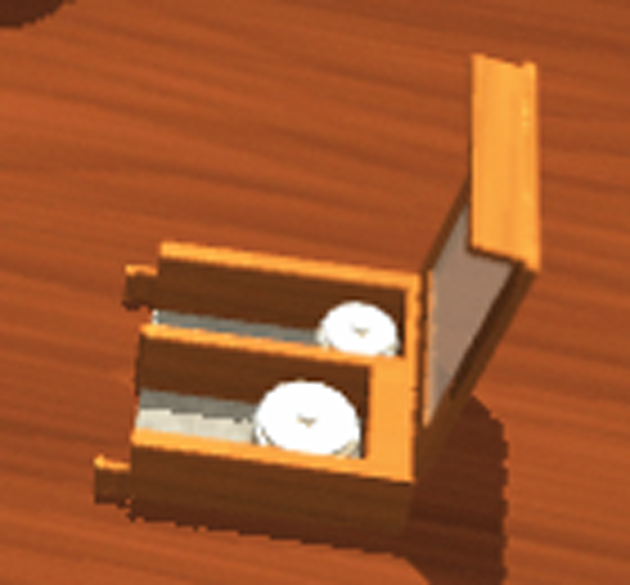

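View pics/si.png

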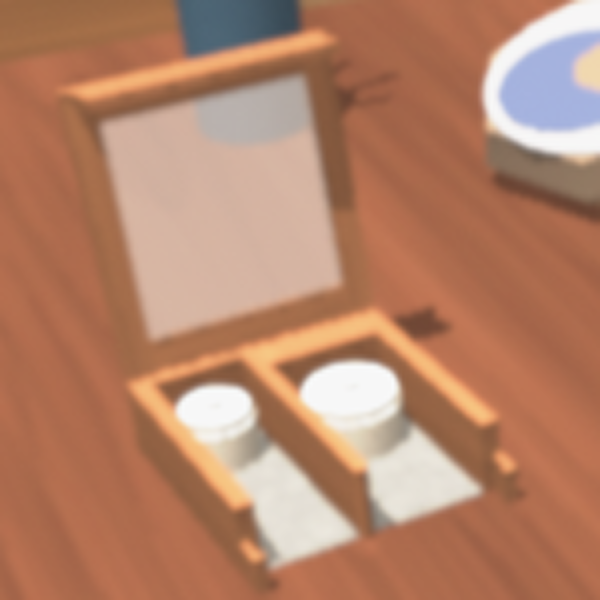

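```bash
cat > fit.py <<'E'
from h import *
cs=capture('scene');cd=capture('side')
A=[((-70,0,40),(161,243)),((70,0,40),(133,445)),((60,0,40),(135,432)),((70,136,40),(413,482)),((-2,-4,40),(140,338)),((-10,-4,40),(148,325)),((60,112,40),(363,460)),((-2,112,40),(370,365)),((-70,136,40),(420,275))]
B=[((-70,0,40),(235,512)),((-60,0,40),(252,503)),((70,0,40),(495,418)),((-2,-4,40),(368,465)),((-10,-4,40),(355,475)),((70,136,40),(378,312)),((-70,136,40),(132,385)),((60,0,0),(482,490)),((-2,-4,0),(370,530))]
a=np.array([p for _,p in A])/4.5+[280,130];b=np.array([p for _,p in B])/4+[120,80]
PA=np.array([q for q,_ in A])/1e3;PB=np.array([q for q,_ in B])/1e3
def W(v,P): return P@Ro.from_euler('z',v[2]).as_matrix().T+[v[0],v[1],0]
def fa(v): return (proj(cs,W(v,PA))-a)
def fb(v): return (proj(cd,W(v,PB))-b)
x0=[.47,.12,0]
for f in(fa,fb,lambda v:np.r_[fa(v),fb(v)]):
    r=least_squares(lambda v:f(v).ravel(),x0,loss='soft_l1');print(np.round(r.x,4),np.round(np.rad2deg(r.x[2]),2))
    print(np.round(f(r.x),1).tolist())
E
python3 fit.py
cat > pots.py <<'E'
from h import *
import sys
# small/large: fit mask silhouette centroid jointly: outline mask hull of cylinder
def hull(c,x,y,r):
    t=np.linspace(0,2*np.pi,40)
    P=[]
    for rr,z in((r,0),(r,.024),(r-.002,.03),(.005,.035)):
        P.append(np.c_[x+rr*np.cos(t),y+rr*np.sin(t),0*t+z])
    h=cv2.convexHull(proj(c,np.vstack(P)).astype(np.float32))
    m=cv2.moments(h);return np.array([m['m10']/m['m00'],m['m01']/m['m00']]),m['m00']
def solve(obs,r,x0):
    f=lambda v:np.concatenate([hull(c,v[0],v[1],r)[0]-p for c,p in obs])
    s=least_squares(f,x0);return s.x,s.fun
def mc(m):
    y,x=np.nonzero(m);return np.array([x.mean(),y.mean()])
if __name__=='__main__':
    for n in('scene','side'):
        c=capture(n)
        for o in('small_a','large_a'):
            for b in cut_out(n,o):
                if b['p']<.25: continue
                p=mc(b['mask']);x0=ray(c,[p],.016)[0][:2]
                for r in(.02,.026):
                    v,_=solve([(c,p)],r,x0)
                    print(n,o,round(b['p'],2),np.round(p,1),b['mask'].sum(),'r',r,np.round(v*1000,1),'area',round(hull(c,*v,r)[1]))
E
python3 pots.py
```

```text
[0.4969 0.0994 0.1032] 5.92
[[-0.5, -0.1], [-0.3, 0.1], [-0.3, -0.4], [0.9, 0.2], [-0.4, -0.4], [-1.8, -0.1], [1.0, 0.1], [0.4, 0.2], [0.6, 0.2]]
[0.4933 0.0962 0.0809] 4.63
[[-0.8, -0.9], [0.0, -0.4], [0.7, 0.4], [0.3, 0.7], [-0.3, -0.5], [-0.8, -1.0], [-1.3, -1.0], [0.6, 0.8], [1.5, 1.6]]
[0.4947 0.0988 0.0891] 5.1
[[-0.1, -0.7], [-0.8, -0.7], [-0.7, -1.3], [0.3, -0.0], [-0.4, -1.2], [-1.8, -0.8], [0.4, -0.2], [0.3, 0.0], [0.9, 0.2], [-0.4, -1.7], [0.4, -1.1], [0.7, -0.5], [0.5, -0.2], [-0.0, -1.4], [-1.2, -1.7], [-1.4, -1.4], [0.6, -0.1], [1.8, 0.8]]
scene small_a 0.85 [178.3 184.2] 254 r 0.02 [ 490.7 -223.6] area 295
scene small_a 0.85 [178.3 184.2] 254 r 0.026 [ 490.6 -223.6] area 444
scene small_a 0.71 [238.1 189.5] 288 r 0.02 [468.8 -81.9] area 300
scene small_a 0.71 [238.1 189.5] 288 r 0.026 [468.7 -81.9] area 453
scene large_a 0.75 [211.5 217.9] 488 r 0.02 [ 570.9 -112.9] area 332
scene large_a 0.75 [211.5 217.9] 488 r 0.026 [ 570.8 -112.9] area 504
side small_a 0.82 [293.8 318.5] 750 r 0.02 [ 491. -224.] area 819
side small_a 0.82 [293.8 318.5] 750 r 0.026 [ 491.2 -223.7] area 1244
side small_a 0.57 [238.7 265.3] 547 r 0.02 [467.5 -81.5] area 618
side small_a 0.57 [238.7 265.3] 547 r 0.026 [467.7 -81.3] area 925
side large_a 0.8 [301.5 257.3] 860 r 0.02 [ 568.2 -112.9] area 596
side large_a 0.8 [301.5 257.3] 860 r 0.026 [ 568.3 -112.6] area 890
```

```bash
cat >> h.py <<'E'
def go(x,y,z,yaw=-3.0525):
    s=read_state();R=Ro.from_euler('xyz',s['eef_rot'])
    d=R.inv().apply(np.array([x,y,z])/1e3-s['eef_pos'])*1e3
    print('t',round(s['time_s'],2),'pos',np.round(s['eef_pos']*1e3,1),'rot',np.round(s['eef_rot'],3),'F',np.round(s['contact_force'],1),'op',round(s['opening']*1e3,1))
    dy=np.rad2deg((s['eef_rot'][2]-yaw+np.pi)%(2*np.pi)-np.pi)
    print('delta tool',np.round(d,1),'turn',round(dy,2),'rows>=',np.ceil(np.linalg.norm(d)/41))
C=np.array([.495,.0985]);YAW=.0905
def case(x,y): 
    c,s=np.cos(YAW),np.sin(YAW);return np.array([495+c*x-s*y,98.5+s*x+c*y])
E
python3 -c "
from h import *
go(468,-82,100)
print(case(-35,0),case(-35,-60),case(29,0),case(29,-60))"
```

```text
t 1.45 pos [ 184.  -597.3  193.4] rot [-1.571  0.    -2.843] F [-0.9 -0.4  0.2] op 85.1
delta tool [-423.1   93.4 -408.9] turn 12.01 rows>= 15.0
[460.14323158  95.336822  ] [465.56582243  35.58236184] [523.88132241 101.12091891] [529.30391327  41.36645876]
```

>>> drive_tool:
  commands: "0 0 0 6; 0 0 0 6"

```text
time_s: 1.62
eef_pos: [0.1839, -0.5973, 0.1934]
eef_rot: [-1.571, 0.0, -3.057]
contact_force: [-0.0, 0.7, 0.3]
opening: 0.0852
```

```bash
python3 -c "
from h import *
go(468,-82,80)"
```

```text
t 1.62 pos [ 183.9 -597.3  193.4] rot [-1.571  0.    -3.057] F [-0.   0.7  0.3] op 85.2
delta tool [-326.7  113.5 -489.4] turn -0.25 rows>= 15.0
```

>>> drive_tool:
  commands: "-20 6 -30 0;-20 6 -30 0;-20 6 -30 0;-20 6 -30 0;-20 6 -30 0;-20 6 -30 0;-20 6 -30 0;-20 6 -30 0;-20 6 -30 0;-20 6 -30 0;-20 6 -30 0;-20 6 -30 0"

```text
time_s: 2.62
eef_pos: [0.3916, -0.2159, 0.1215]
eef_rot: [-1.57, 0.001, -3.053]
contact_force: [1.5, -0.9, -0.6]
opening: 0.0855
```

```bash
python3 -c "
from h import *
go(468,-82,80)"
```

```text
t 2.62 pos [ 391.6 -215.9  121.5] rot [-1.570e+00  1.000e-03 -3.053e+00] F [ 1.5 -0.9 -0.6] op 85.5
delta tool [ -88.    41.5 -126.6] turn -0.0 rows>= 4.0
```

>>> drive_tool:
  commands: "-22 0 -31.6 0;-22 0 -31.6 0;-22 11 -31.6 0;-22 31 -31.6 0;0 30 0 0;0 20 0 0;0 0 0 0"

```text
time_s: 3.2
eef_pos: [0.4622, -0.0877, 0.0312]
eef_rot: [-1.573, -0.005, -3.05]
contact_force: [-0.7, -0.8, 0.2]
opening: 0.0855
```

```bash
python3 -c "
from h import *
go(468,-82,6)
c=capture('wrist');cv2.imwrite('pics/w1.png',c['image'])
c=capture('side');cv2.imwrite('pics/s1.png',c['image'])"
```

```text
t 3.2 pos [462.2 -87.7  31.2] rot [-1.573 -0.005 -3.05 ] F [-0.7 -0.8  0.2] op 85.5
delta tool [-6.4 25.2 -5.1] turn 0.13 rows>= 1.0
```

View pics/w1.png

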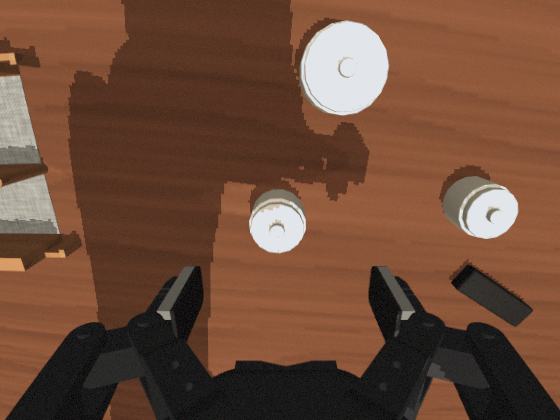

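View pics/s1.png

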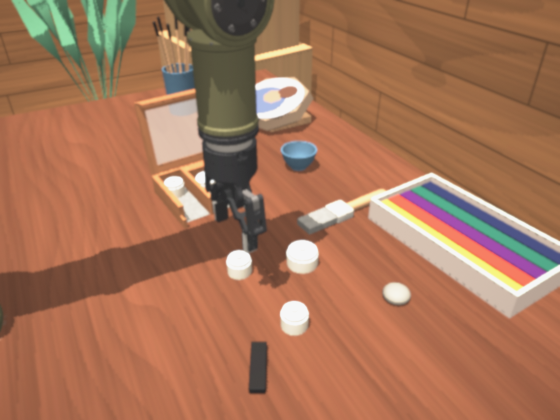

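>>> drive_tool:
  commands: "-6 5 -5 0;0 10 0 0;0 9 0 0;0 0 0 0;0 0 0 0"

```text
time_s: 3.72
eef_pos: [0.4698, -0.0835, 0.0105]
eef_rot: [-1.571, -0.0, -3.053]
contact_force: [0.1, 0.1, -0.3]
opening: 0.0853
```

>>> drive_tool:
  commands: "0 0 0 0;0 0 0 0;0 0 0 0;0 0 0 0;0 0 0 0;0 0 0 0"
  jaw: 36
  squeeze: 20

```text
time_s: 4.22
eef_pos: [0.4698, -0.0833, 0.0104]
eef_rot: [-1.571, 0.0, -3.052]
contact_force: [-0.4, 0.1, -0.6]
opening: 0.0363
```

```bash
python3 -c "
from h import *
go(*case(-35,-30),6)
c=capture('wrist');cv2.imwrite('pics/w2.png',c['image'])
c=capture('side');cv2.imwrite('pics/s2.png',c['image'])"
```

```text
t 4.22 pos [469.8 -83.3  10.4] rot [-1.571  0.    -3.052] F [-0.4  0.1 -0.6] op 36.3
delta tool [  -6.3    4.4 -148.8] turn 0.01 rows>= 4.0
```

View pics/w2.png

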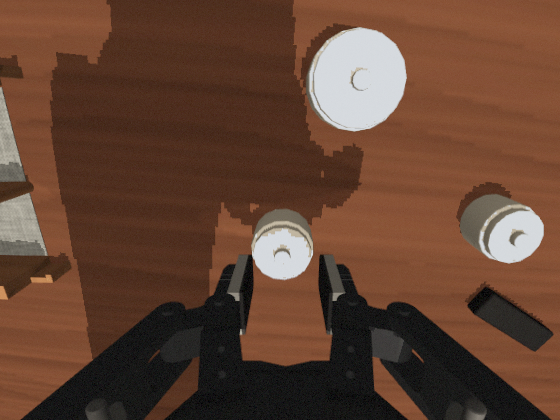

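View pics/s2.png

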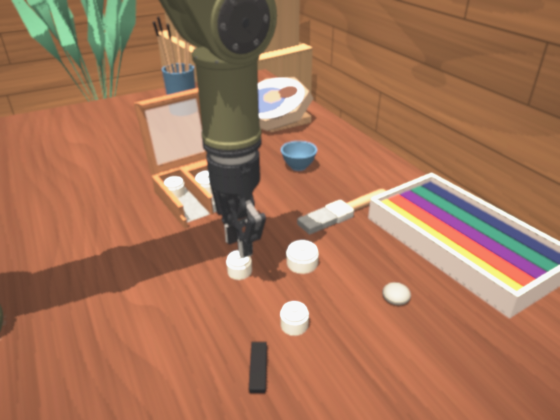

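```bash
python3 -c "
from h import *
c=capture('wrist');s=read_state();p=s['eef_pos']
print(c['xyz'],c['orientation'],proj(c,[p,p+[0,0,.019],[.469,-.082,.035],[.469,-.082,0]]))
R=Ro.from_euler('xyz',s['eef_rot']).as_matrix()
for dz in(-18,18):
  for dy in (0,-5,-10,-20): print(dz,dy,proj(c,p+R@np.array([0,dy,dz])/1e3), proj(c,p+R@np.array([11,dy,dz])/1e3),proj(c,p+R@np.array([-11,dy,dz])/1e3))
for b in cut_out('wrist','small_a'):
  y,x=np.nonzero(b['mask']);print(b['p'],b['xy'],x.min(),x.max(),y.min(),y.max(),ray(c,[b['xy']],.016))
"
python3 -c "
import cv2
a=cv2.imread('pics/w2.png')[190:350,180:390];cv2.imwrite('pics/w2c.png',cv2.resize(a,None,fx=3.5,fy=3.5))
a=cv2.imread('pics/s2.png')[180:300,180:330];cv2.imwrite('pics/s2c.png',cv2.resize(a,None,fx=5,fy=5))"
```

```text
[ 0.55312157 -0.0744425   0.19177692] [-3.32194251e-01  9.31978490e-04 -1.48094072e+00] [[287.73590096 237.63414612]
 [287.92584301 250.65836428]
 [285.72767792 256.09552332]
 [285.74084499 232.38111354]]
-18 0 [[261.05620816 237.60286502]] [[261.4954654  252.19150502]] [[260.60642165 222.45708951]]
-18 -5 [[260.45741435 240.79608781]] [[260.91963597 255.66898295]] [[259.98372624 225.33875604]]
-18 -10 [[259.82922752 244.14731047]] [[260.31621891 259.31454982]] [[259.32972267 228.36633723]]
-18 -20 [[258.47568618 251.37250303]] [[259.0184246  267.16040034]] [[257.91794407 234.90549324]]
18 0 [[314.4135667  237.64241566]] [[313.87757992 252.23024907]] [[314.96262965 222.49752885]]
18 -5 [[315.10644415 240.83645896]] [[314.54320173 255.70847379]] [[315.68389551 225.38009922]]
18 -10 [[315.8333158  244.18851389]] [[315.24069541 259.35479208]] [[316.44140878 228.40860443]]
18 -20 [[317.39942986 251.41539233]] [[316.74076114 267.20214216]] [[318.07657043 234.94965917]]
0.61 [501.2, 227.1] 460 543 194 262 [[ 0.4922083  -0.22318631  0.016     ]]
0.59 [283.0, 243.2] 251 313 209 278 [[ 0.46813281 -0.08027202  0.016     ]]
```

View pics/w2c.png

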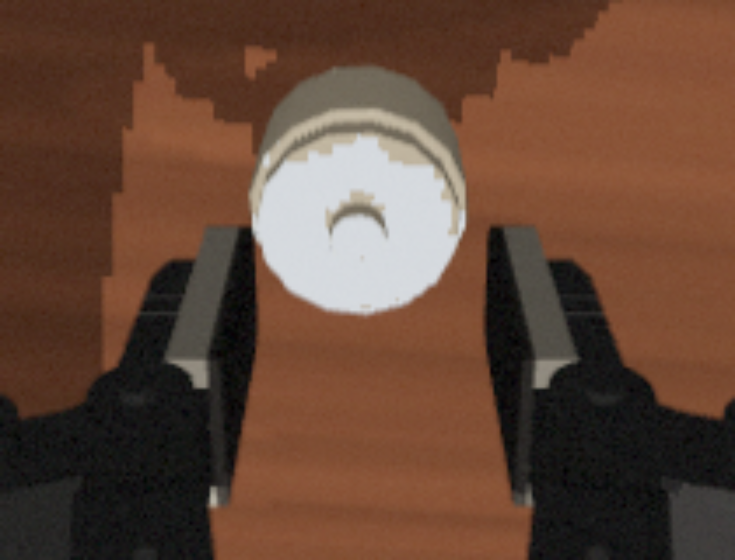

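View pics/s2c.png

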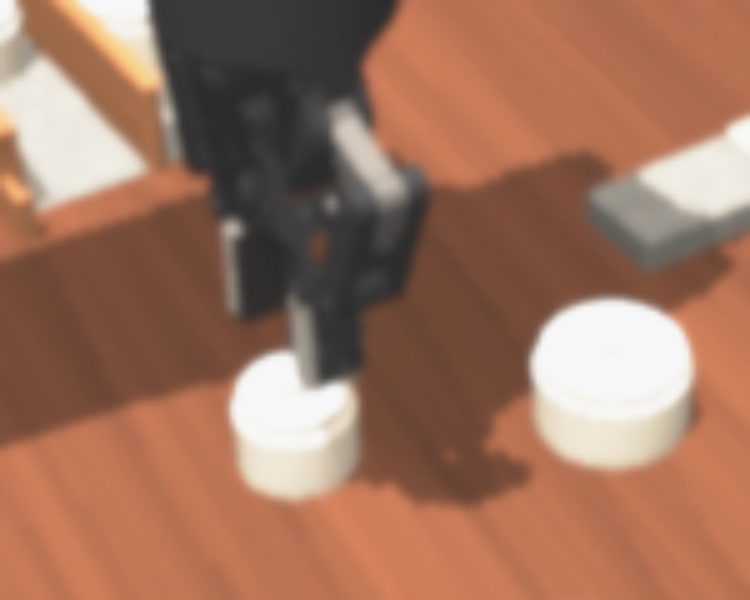

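```bash
python3 -c "
from h import *
w=capture('wrist');d=capture('side');s=read_state();p=s['eef_pos']
R=Ro.from_euler('xyz',s['eef_rot']).as_matrix()
for dy in(0,-10,-20,-30,-40,-50,-60):
  P=[p+R@np.array([a,dy,18])/1e3 for a in(-11,11)]
  print(dy,np.round(proj(w,P)).tolist(),np.round(proj(d,P)).tolist())
"

```

```text
0 [[315.0, 223.0], [314.0, 252.0]] [[252.0, 271.0], [240.0, 276.0]]
-10 [[317.0, 228.0], [315.0, 259.0]] [[252.0, 266.0], [240.0, 271.0]]
-20 [[318.0, 235.0], [317.0, 267.0]] [[251.0, 261.0], [239.0, 266.0]]
-30 [[320.0, 242.0], [318.0, 276.0]] [[251.0, 257.0], [239.0, 262.0]]
-40 [[322.0, 250.0], [320.0, 286.0]] [[251.0, 252.0], [239.0, 257.0]]
-50 [[324.0, 260.0], [322.0, 296.0]] [[251.0, 247.0], [238.0, 252.0]]
-60 [[327.0, 270.0], [325.0, 309.0]] [[250.0, 242.0], [238.0, 247.0]]
```

>>> drive_tool:
  commands: "0 0 0 0;0 0 0 0;0 0 0 0;0 2 0 0;0 2 0 0"
  jaw: 70

```text
time_s: 4.93
eef_pos: [0.4699, -0.0833, 0.0062]
eef_rot: [-1.571, 0.0, -3.052]
contact_force: [-0.4, -1.1, -0.2]
opening: 0.0696
```

```bash
cat > look.py <<'E'
from h import *
import sys
n=sys.argv[1]
for k,b in (('wrist',(150,400,150,420)),('side',(160,310,160,350))):
    c=capture(k)['image'];cv2.imwrite(f'pics/{k[0]}{n}.png',cv2.resize(c[b[0]:b[1],b[2]:b[3]],None,fx=2.2 if k=='wrist' else 3.5,fy=2.2 if k=='wrist' else 3.5))
a=cv2.imread(f'pics/w{n}.png');d=cv2.imread(f'pics/s{n}.png')
h=max(a.shape[0],d.shape[0]);f=lambda i:cv2.copyMakeBorder(i,0,h-i.shape[0],0,0,cv2.BORDER_CONSTANT)
o=np.hstack([f(a),f(d)]);s=min(1,800/o.shape[1]);cv2.imwrite(f'pics/l{n}.png',cv2.resize(o,None,fx=s,fy=s))
E
python3 look.py 3; python3 -c "
from h import *
go(468.5,-82,0)"
```

```text
t 5.03 pos [469.5 -83.3   5.9] rot [-1.571e+00 -1.000e-03 -3.052e+00] F [-0.5 -0.1  0.1] op 69.8
delta tool [ 0.9  5.9 -1.4] turn 0.01 rows>= 1.0
```

View pics/l3.png

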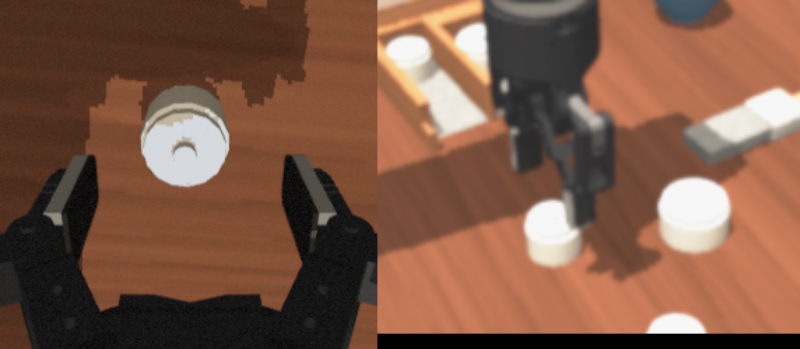

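```bash
python3 -c "
from pots import *
c=capture('wrist')
print(c['intrinsics'],c['D'])
for b in cut_out('wrist','small_a')+cut_out('wrist','large_a'):
  if b['p']<.3: continue
  p=mc(b['mask']);x0=ray(c,[p],.016)[0][:2]
  for r in(.02,.026):
    v,_=solve([(c,p)],r,x0);print(round(b['p'],2),b['mask'].sum(),r,np.round(v*1e3,1),round(hull(c,*v,r)[1]))
"

```

```text
[[295.09431315   0.         285.51891217]
 [  0.         295.09431315 207.94212169]
 [  0.           0.           1.        ]] [-0.0473032  0.         0.         0.         0.       ]
0.86 3671 0.02 [467.6 -79.7] 3762
0.86 3671 0.026 [467.6 -79.7] 5956
0.71 4440 0.02 [ 491.1 -223.6] 4600
0.71 4440 0.026 [ 490.8 -223.4] 6978
0.31 8541 0.02 [ 570.2 -111. ] 5315
0.31 8541 0.026 [ 569.5 -110.7] 8721
0.74 8490 0.02 [ 570.2 -111.1] 5315
0.74 8490 0.026 [ 569.5 -110.8] 8720
0.56 2530 0.02 [ 419.1 -256. ] 3642
0.56 2530 0.026 [ 418.9 -255.9] 5398
```

>>> drive_tool:
  commands: "1 3 -1 0;0 2 0 0;0 2 0 0;0 2 0 0;0 0 0 0"

```text
time_s: 5.6
eef_pos: [0.4684, -0.0823, -0.0032]
eef_rot: [-1.571, -0.001, -3.052]
contact_force: [0.6, -0.8, 0.8]
opening: 0.0699
```

```bash
python3 look.py 4; python3 -c "
from h import *
go(468.5,-82,0)
w=capture('wrist');s=read_state();p=s['eef_pos'];d=capture('side')
R=Ro.from_euler('xyz',s['eef_rot']).as_matrix()
for dy in(0,-10,-20,-30,-40):
  P=[p+R@np.array([a,dy,35])/1e3 for a in(-11,11)]
  print(dy,np.round(proj(w,P)).tolist(),np.round(proj(d,P)).tolist())"
```

```text
t 5.7 pos [468.6 -82.4  -2.9] rot [-1.571 -0.    -3.052] F [0.  0.1 0.3] op 70.0
delta tool [ 0.1 -2.9 -0.4] turn 0.01 rows>= 1.0
0 [[341.0, 222.0], [339.0, 252.0]] [[257.0, 283.0], [245.0, 288.0]]
-10 [[343.0, 228.0], [341.0, 259.0]] [[256.0, 278.0], [245.0, 283.0]]
-20 [[346.0, 235.0], [344.0, 267.0]] [[256.0, 273.0], [244.0, 279.0]]
-30 [[350.0, 242.0], [347.0, 276.0]] [[256.0, 269.0], [244.0, 274.0]]
-40 [[354.0, 250.0], [351.0, 285.0]] [[256.0, 264.0], [244.0, 269.0]]
```

View pics/w4.png

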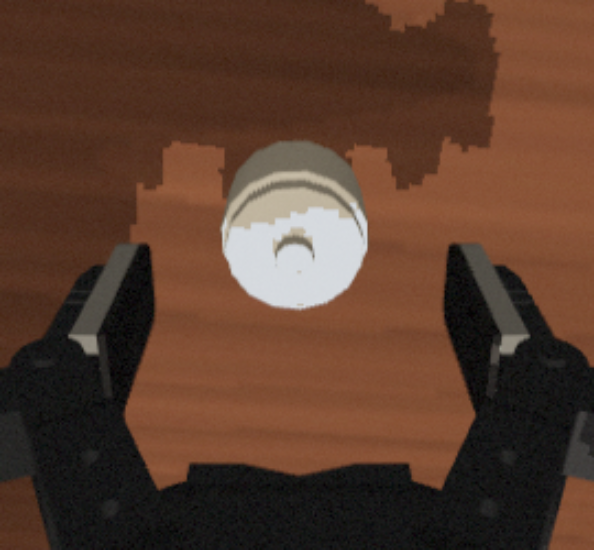

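View pics/s4.png

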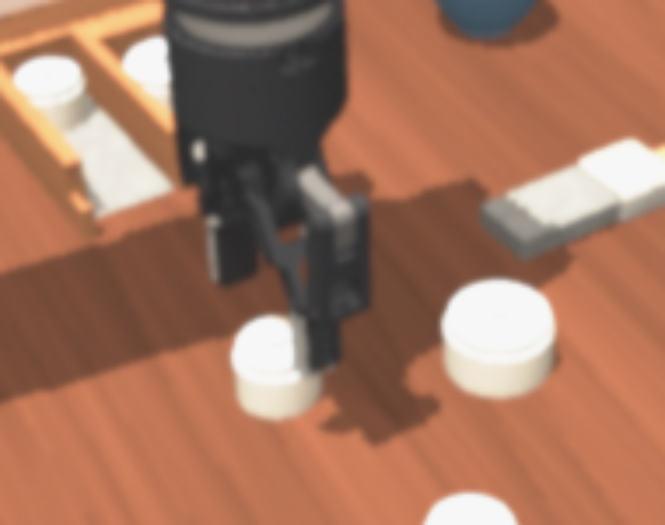

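>>> drive_tool:
  commands: "0 5 0 0;0 5 0 0;0 5 0 0;0 3 0 0;0 0 0 0"

```text
time_s: 6.22
eef_pos: [0.4681, -0.0823, -0.0216]
eef_rot: [-1.571, -0.001, -3.052]
contact_force: [-0.4, 0.0, -0.4]
opening: 0.0698
```

```bash
python3 look.py 5; python3 -c "
from h import *
go(468.5,-82,-30)"
```

```text
t 6.32 pos [468.5 -82.3 -21. ] rot [-1.571e+00 -1.000e-03 -3.052e+00] F [-0.7  0.2  1. ] op 70.3
delta tool [-0.   9.  -0.3] turn 0.02 rows>= 1.0
```

View pics/l5.png

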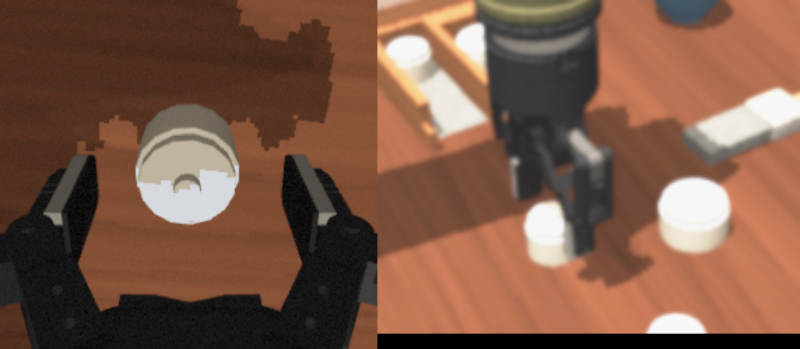

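>>> drive_tool:
  commands: "0 4 0 0;0 3 0 0;0 2 0 0;0 0 0 0"

```text
time_s: 6.65
eef_pos: [0.4685, -0.0823, -0.0302]
eef_rot: [-1.571, -0.001, -3.052]
contact_force: [0.0, -0.1, -1.3]
opening: 0.0698
```

>>> drive_tool:
  commands: "0 0 0 0;0 0 0 0;0 0 0 0;0 0 0 0;0 0 0 0"
  jaw: 34
  squeeze: 20

```text
time_s: 7.07
eef_pos: [0.4688, -0.0824, -0.0295]
eef_rot: [-1.571, 0.0, -3.052]
contact_force: [-0.4, -0.2, 3.7]
opening: 0.0386
```

```bash
python3 look.py 6; python3 -c "
from h import *
go(*case(-35,-35),-30)"
```

```text
t 7.17 pos [468.8 -82.4 -29.5] rot [-1.571  0.    -3.052] F [0.2 0.4 4. ] op 39.4
delta tool [  -7.3    0.5 -142.8] turn 0.02 rows>= 4.0
```

View pics/l6.png

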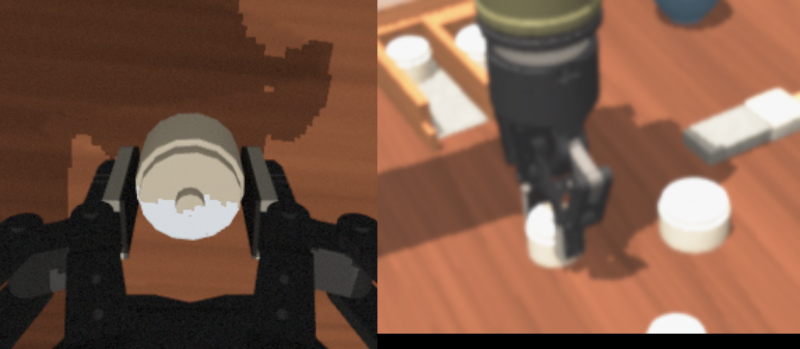

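>>> drive_tool:
  commands: "-1 0 -10 0;-1 0 -18 0;-1 0 -20 0;-1 0 -20 0;-1 0 -20 0;-1 0 -20 0;-1 0 -20 0;-0.5 0 -12 0;0 0 -3 0;0 0 0 0"

```text
time_s: 8.0
eef_pos: [0.4637, 0.0625, -0.0295]
eef_rot: [-1.572, 0.001, -3.05]
contact_force: [-1.0, 3.4, 6.0]
opening: 0.0393
```

```bash
cat > chk.py <<'E'
from pots import *
import sys
go(*case(-35,-35),-30)
def tocase(v):
    c,s=np.cos(YAW),np.sin(YAW);d=v*1e3-[495,98.5];return np.round([c*d[0]+s*d[1],-s*d[0]+c*d[1]],1)
for k in sys.argv[2].split(','):
    c=capture(k);cv2.imwrite(f'pics/{k}{sys.argv[1]}.png',c['image'])
    for o in('small_a','large_a'):
        for b in cut_out(k,o):
            if b['p']<.3: continue
            p=mc(b['mask']);r=.02 if o[0]=='s' else .026
            v,_=solve([(c,p)],r,ray(c,[p],.016)[0][:2]);print(k,o,round(b['p'],2),np.round(p),'w',np.round(v*1e3,1),'case',tocase(v),b['mask'].sum(),round(hull(c,*v,r)[1]))
E
python3 chk.py 7 wrist,scene
```

```text
t 8.0 pos [463.7  62.5 -29.5] rot [-1.572e+00  1.000e-03 -3.050e+00] F [-1.   3.4  6. ] op 39.3
delta tool [0.6 0.5 2. ] turn 0.16 rows>= 1.0
wrist small_a 0.69 [286. 276.] w [462.4  63.8] case [-35.6 -31.6] 5632 5768
scene small_a 0.69 [178. 185.] w [ 492.6 -223.7] case [ -31.5 -320.6] 257 296
scene small_a 0.5 [298. 200.] w [463.   61.1] case [-35.3 -34.4] 279 310
scene large_a 0.59 [212. 218.] w [ 569.4 -112.5] case [  55.  -216.8] 467 504
```

View pics/wrist7.png

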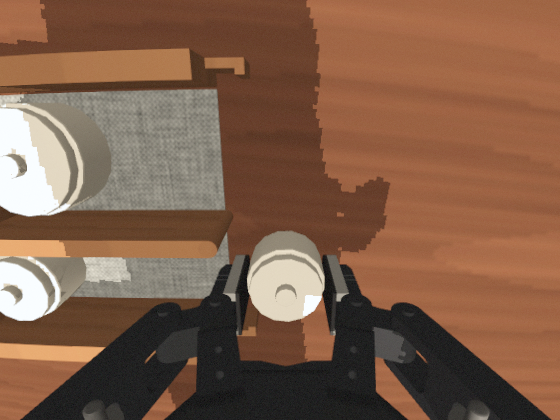

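View pics/scene7.png

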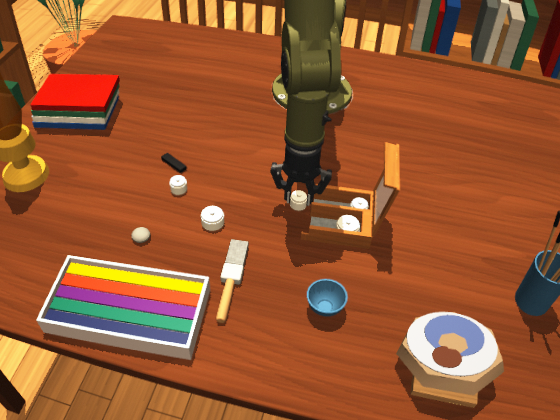

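```bash
python3 -c "
from h import *
c=capture('wrist')
for x,y,z in((60,0,0),(-2,0,0),(-60,0,0),(-10,-4,40),(-2,-4,40),(60,0,40),(70,0,40),(63.5,-16,20)): print((x,y,z),np.round(proj(c,[np.r_[case(x,y),z]/1e3])))
print(ray(c,[(218,88),(225,210),(228,298)],0)*1e3, case(60,0),case(-2,0),case(-60,0))
"
python3 -c "
import cv2
a=cv2.imread('pics/wrist7.png')[30:330,120:350];cv2.imwrite('pics/w7c.png',cv2.resize(a,None,fx=2,fy=2))"
```

```text
(60, 0, 0) [[216.  84.]]
(-2, 0, 0) [[224. 206.]]
(-60, 0, 0) [[231. 296.]]
(-10, -4, 40) [[217. 254.]]
(-2, -4, 40) [[215. 237.]]
(60, 0, 40) [[191.  76.]]
(70, 0, 40) [[188.  45.]]
(63.5, -16, 20) [[243.  71.]]
[[552.96528298 103.01123298   0.        ]
 [490.76275072  97.97521663   0.        ]
 [433.59306861  94.99749121   0.        ]] [554.75446015 103.92259086] [493.00818466  98.31924697] [435.24553985  93.07740914]
```

View pics/w7c.png

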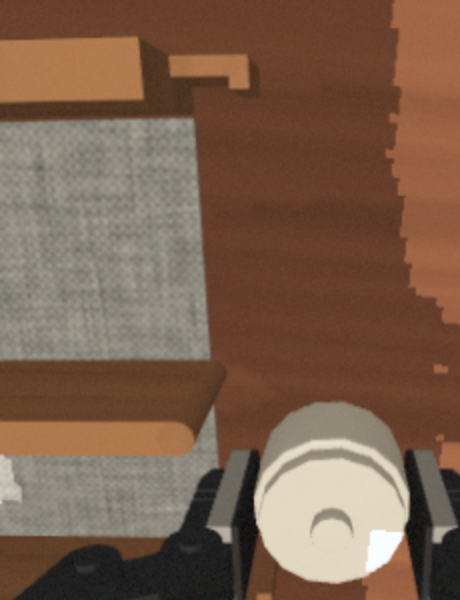

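>>> drive_tool:
  commands: "0 0 -6 0;0 0 -10 0;0 0 -12 0;0 0 -12 0;0 0 -12 0;0 0 -12 0;0 0 -6 0;0 0 0 0"

```text
time_s: 9.02
eef_pos: [0.4574, 0.1307, -0.0295]
eef_rot: [-1.571, 0.0, -3.052]
contact_force: [-1.6, 3.6, 5.6]
opening: 0.039
```

```bash
python3 chk.py 8 wrist,scene
```

```text
t 9.02 pos [457.4 130.7 -29.5] rot [-1.571  0.    -3.052] F [-1.6  3.6  5.6] op 39.0
delta tool [ 0.4  0.4 70.4] turn 0.01 rows>= 2.0
wrist large_a 0.35 [151. 284.] w [443.5 203.4] case [-41.8 109.1] 4181 9278
scene small_a 0.79 [178. 185.] w [ 491.8 -223.8] case [ -32.3 -320.7] 219 295
scene small_a 0.65 [329. 199.] w [441.9 130.4] case [-50.   36.5] 148 308
scene large_a 0.88 [212. 218.] w [ 570.5 -112.3] case [  56.1 -216.7] 470 504
```

View pics/wrist8.png

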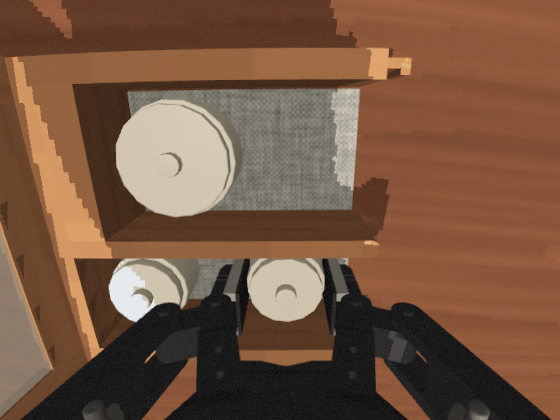

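>>> drive_tool:
  commands: "0 0 0 0;0 0 0 0;0 0 0 0;0 -10 0 0;0 -25 0 0;0 -25 0 0;0 0 0 0"
  jaw: 56

```text
time_s: 9.9
eef_pos: [0.4591, 0.1305, 0.0335]
eef_rot: [-1.572, 0.005, -3.053]
contact_force: [0.8, -0.8, 0.0]
opening: 0.056
```

```bash
python3 -c "
from h import *
go(491.3,-224,15)"; python3 chk.py 9 wrist
```

```text
t 9.9 pos [459.1 130.5  33.5] rot [-1.572  0.005 -3.053] F [ 0.8 -0.8  0. ] op 56.0
delta tool [ -0.7  18.2 356. ] turn -0.04 rows>= 9.0
t 9.9 pos [459.1 130.5  33.5] rot [-1.572  0.005 -3.053] F [ 0.8 -0.8  0. ] op 56.0
delta tool [ 2.3 63.4 70.2] turn -0.04 rows>= 3.0
wrist small_a 0.6 [286. 234.] w [453.4 131.5] case [-38.5  36.6] 2279 2821
```

View pics/wrist9.png

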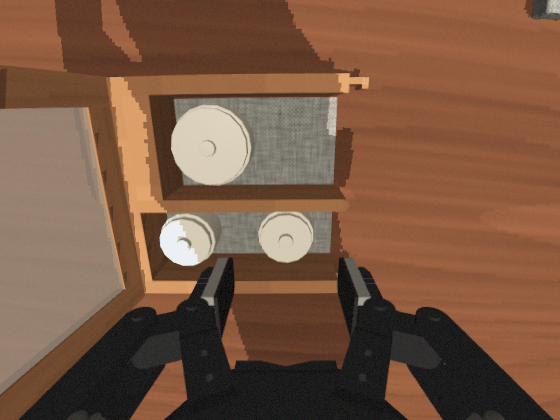

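Pot A stands at y ≈ 37 mm in the narrow row. On to pot B.

>>> drive_tool:
  commands: "0 0 20 0;0 0 35 0;0 0 35 0;0 0 35 0;0 0 35 0;0 0 35 0;0 0 35 0;0 0 35 0;0 0 35 0;0 8 35 0;0 10 20 0;0 0 0 0"
  jaw: 70

```text
time_s: 11.05
eef_pos: [0.4864, -0.2289, 0.0092]
eef_rot: [-1.57, -0.004, -3.06]
contact_force: [0.7, 0.1, -0.1]
opening: 0.0701
```

```bash
python3 -c "
from h import *
go(491.3,-224,-30)"; python3 chk.py 10 wrist
```

```text
t 11.05 pos [ 486.4 -228.9    9.2] rot [-1.57  -0.004 -3.06 ] F [ 0.7  0.1 -0.1] op 70.1
delta tool [-5.4 39.2 -4.5] turn -0.41 rows>= 1.0
t 11.05 pos [ 486.4 -228.9    9.2] rot [-1.57  -0.004 -3.06 ] F [ 0.7  0.1 -0.1] op 70.1
delta tool [  -0.8   38.9 -290.4] turn -0.41 rows>= 8.0
wrist small_a 0.82 [279. 234.] w [ 491.3 -222.6] case [ -32.7 -319.5] 3547 3672
wrist large_a 0.74 [88. 91.] w [ 569.5 -109.9] case [  55.4 -214.3] 9248 9308
```

View pics/wrist10.png

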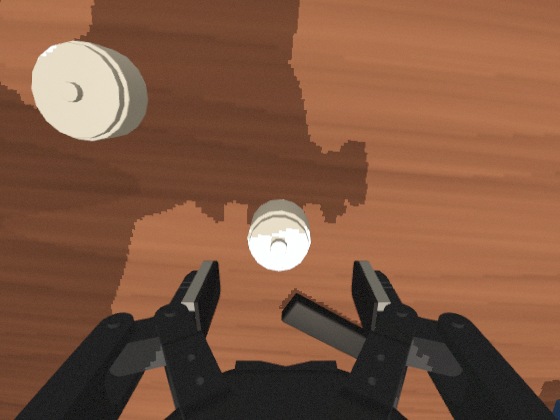

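```bash
python3 -c "
from h import *
c=capture('wrist');cut=cut_out('wrist','inkstick')
for b in cut:
  print(b['p'],b['xy'],b['mask'].sum())
print(ray(c,[(296,290),(282,312)],.012)*1e3)
c=capture('scene')
for b in cut_out('scene','inkstick'):
  y,x=np.nonzero(b['mask']);P=ray(c,np.c_[x,y],.008)*1e3;print(b['p'],P.min(0),P.max(0))
"
```

```text
0.9 [326.8, 322.2] 2416
[[ 447.69873904 -231.853738     12.        ]
 [ 427.54122614 -223.47904904   12.        ]]
0.66 [184.08325989  77.97117684   8.        ] [570.46306106 287.37432286   8.        ]
0.59 [ 385.66651766 -302.38539135    8.        ] [ 443.50918571 -230.95878416    8.        ]
```

>>> drive_tool:
  commands: "-5 8 -5 0;0 10 0 0;0 9 0 0;0 7 0 0;0 4 0 0;0 0 0 0;0 0 0 0"

```text
time_s: 11.98
eef_pos: [0.4931, -0.2177, -0.0262]
eef_rot: [-1.571, -0.001, -3.052]
contact_force: [0.1, 0.4, -0.5]
opening: 0.0701
```

```bash
python3 -c "
from h import *
go(491.3,-223.3,-30)"
```

```text
t 11.98 pos [ 493.1 -217.7  -26.2] rot [-1.571e+00 -1.000e-03 -3.052e+00] F [ 0.1  0.4 -0.5] op 70.1
delta tool [2.3 3.8 5.4] turn 0.01 rows>= 1.0
```

>>> drive_tool:
  commands: "2 2 5 0;0 1.5 0 0;0 0 0 0"

```text
time_s: 12.23
eef_pos: [0.4916, -0.2237, -0.0293]
eef_rot: [-1.57, -0.0, -3.053]
contact_force: [-0.7, 0.2, 0.4]
opening: 0.0703
```

>>> drive_tool:
  commands: "0 0 0 0;0 0 0 0;0 0 0 0;0 0 0 0;0 0 0 0"
  jaw: 34

```text
time_s: 12.65
eef_pos: [0.492, -0.2229, -0.0289]
eef_rot: [-1.571, 0.0, -3.052]
contact_force: [-0.6, 0.7, 5.3]
opening: 0.0393
```

```bash
python3 chk.py 11 wrist;python3 -c "
from h import *
go(*case(-36,-60),-30)"
```

```text
t 12.65 pos [ 492.  -222.9  -28.9] rot [-1.571  0.    -3.052] F [-0.6  0.7  5.3] op 39.3
delta tool [   3.3    1.  -284.8] turn 0.01 rows>= 7.0
wrist small_a 0.88 [285. 275.] w [ 490.6 -221.5] case [ -33.3 -318.3] 5654 5721
wrist large_a 0.88 [ 58. 100.] w [ 569.2 -113.3] case [  54.7 -217.6] 13259 15096
t 12.8 pos [ 492.  -222.9  -28.9] rot [-1.571  0.    -3.052] F [-2.   0.1  5. ] op 39.0
delta tool [   4.2    1.  -259.8] turn 0.02 rows>= 7.0
```

View pics/wrist11.png

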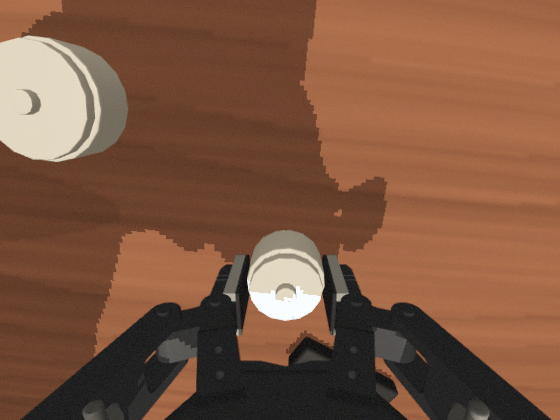

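>>> drive_tool:
  commands: "0.3 0 -10 0;0.3 0 -20 0;0.4 0 -25 0;0.4 0 -25 0;0.4 0 -25 0;0.4 0 -25 0;0.4 0 -25 0;0.4 0 -25 0;0.4 0 -25 0;0.4 0 -25 0;0.4 0 -20 0;0.2 0 -10 0"

```text
time_s: 13.8
eef_pos: [0.4641, 0.0385, -0.0289]
eef_rot: [-1.572, 0.001, -3.049]
contact_force: [-0.0, -3.2, 6.3]
opening: 0.0393
```

>>> drive_tool:
  commands: "0 0 0 0"

```text
time_s: 13.88
eef_pos: [0.4641, 0.0392, -0.029]
eef_rot: [-1.572, 0.001, -3.048]
contact_force: [-0.9, 3.9, 5.3]
opening: 0.0389
```

```bash
python3 chk.py 12 wrist,scene;python3 -c "
from h import *
go(*case(-36,-60),-30)"
```

```text
t 13.88 pos [464.1  39.2 -29. ] rot [-1.572e+00  1.000e-03 -3.048e+00] F [-0.9  3.9  5.3] op 38.9
delta tool [ -1.2   1.1 -21.3] turn 0.27 rows>= 1.0
wrist small_a 0.58 [286. 275.] w [463.   40.5] case [-37.1 -54.9] 5653 5726
wrist small_a 0.56 [111. 279.] w [450.1 134.7] case [-41.4  40.1] 4676 6240
wrist small_a 0.37 [ 98. 189.] w [501.1 135.5] case [ 9.5 36.3] 40188 7690
wrist large_a 0.76 [557. 108.] w [559.  -74.1] case [  48.2 -177.7] 208 15062
scene small_a 0.8 [287. 199.] w [466.   36.4] case [-34.5 -59.2] 299 309
scene small_a 0.66 [329. 199.] w [440.4 129.1] case [-51.7  35.4] 111 307
scene small_a 0.31 [385. 186.] w [361.3 253.5] case [-119.2  166.5] 1496 289
scene large_a 0.82 [212. 218.] w [ 570.5 -111.5] case [  56.2 -216. ] 487 504
t 14.18 pos [464.5  37.  -28.9] rot [-1.572e+00  1.000e-03 -3.051e+00] F [0.4 4.  6.3] op 39.2
delta tool [0.1 1.1 1.5] turn 0.09 rows>= 1.0
```

View pics/wrist12.png

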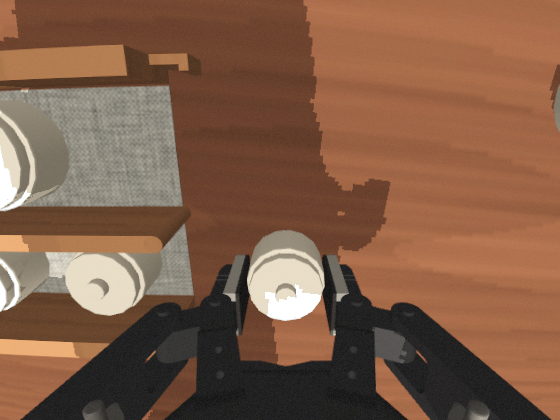

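>>> drive_tool:
  commands: "0 0 -8 0;0 0 -12 0;0 0 -12 0;0 0 -12 0;0 0 -10 0;0 0 -8 0;0 0 -4 0;0 0 0 0"

```text
time_s: 14.85
eef_pos: [0.4585, 0.102, -0.029]
eef_rot: [-1.571, 0.001, -3.052]
contact_force: [0.1, 0.7, 6.4]
opening: 0.039
```

```bash
python3 chk.py 13 wrist
```

```text
t 14.85 pos [458.5 102.  -29. ] rot [-1.571e+00  1.000e-03 -3.052e+00] F [0.1 0.7 6.4] op 39.0
delta tool [-1.1  1.  41.8] turn 0.05 rows>= 2.0
wrist small_a 0.95 [180. 278.] w [450.  159.3] case [-39.3  64.6] 3646 5966
wrist small_a 0.56 [286. 283.] w [452.2 102.6] case [-42.2   8. ] 4551 5661
```

View pics/wrist13.png

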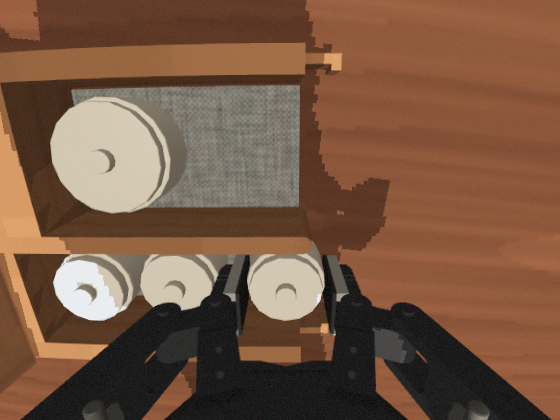

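>>> drive_tool:
  commands: "0 0 0 0;0 0 0 0;0 -8 0 0;0 -20 0 0;0 -22 0 0;0 0 0 0"
  jaw: 46

```text
time_s: 15.5
eef_pos: [0.46, 0.1017, 0.024]
eef_rot: [-1.571, 0.004, -3.053]
contact_force: [0.8, 1.2, 1.1]
opening: 0.0459
```

>>> drive_tool:
  commands: "0 0 20 0;0 0 30 0;0 0 10 0;0 0 0 0;0 0 0 0"
  jaw: 0

```text
time_s: 15.92
eef_pos: [0.4636, 0.0413, 0.0207]
eef_rot: [-1.571, -0.0, -3.054]
contact_force: [0.2, 0.7, 0.2]
opening: 0.0
```

```bash
python3 -c "
from h import *
go(*case(-35,-50),-22)";python3 chk.py 14 wrist
```

```text
t 15.92 pos [463.6  41.3  20.7] rot [-1.571 -0.    -3.054] F [0.2 0.7 0.2] op 0.0
delta tool [-1.5 42.7 -4.1] turn -0.09 rows>= 2.0
t 15.92 pos [463.6  41.3  20.7] rot [-1.571 -0.    -3.054] F [0.2 0.7 0.2] op 0.0
delta tool [ -1.4  50.7 -19.1] turn -0.09 rows>= 2.0
wrist small_a 0.62 [197. 236.] w [456.3 103.7] case [-38.1   8.7] 3120 3387
wrist small_a 0.59 [117. 237.] w [450.5 160.9] case [-38.7  66.2] 3039 3670
wrist large_a 0.94 [531.  98.] w [566.5 -98.7] case [  53.4 -202.8] 4734 8257
```

View pics/wrist14.png

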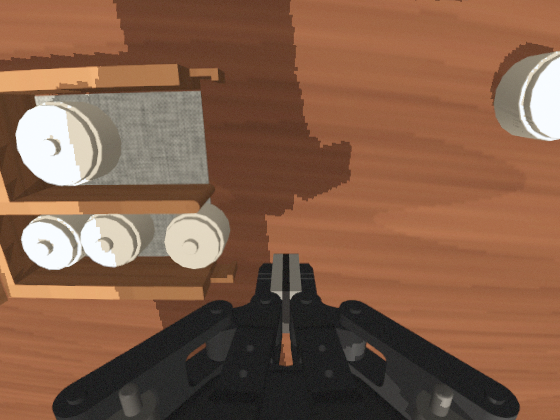

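>>> drive_tool:
  commands: "-1 12 0 0;0 16 0 0;0 12 0 0;0 3 0 0;0 0 -8 0;0 0 -8 0;0 0 -8 0;0 0 -6 0;0 0 -5 0;0 0 -5 0;0 0 0 0"

```text
time_s: 16.98
eef_pos: [0.4613, 0.0829, -0.0219]
eef_rot: [-1.571, 0.001, -3.051]
contact_force: [-0.5, 0.6, 0.9]
opening: 0.0005
```

```bash
python3 -c "
from h import *
go(*case(-35,0),-22)";python3 chk.py 15 wrist
```

```text
t 16.98 pos [461.3  82.9 -21.9] rot [-1.571e+00  1.000e-03 -3.051e+00] F [-0.5  0.6  0.9] op 0.5
delta tool [  0.    0.1 -12.5] turn 0.1 rows>= 1.0
t 16.98 pos [461.3  82.9 -21.9] rot [-1.571e+00  1.000e-03 -3.051e+00] F [-0.5  0.6  0.9] op 0.5
delta tool [ 0.   8.1 22.5] turn 0.1 rows>= 1.0
wrist small_a 0.79 [147. 275.] w [447.7 161.8] case [-41.4  67.3] 4171 5557
wrist small_a 0.76 [225. 275.] w [452.7 117.7] case [-40.4  22.9] 3599 5268
```

View pics/wrist15.png

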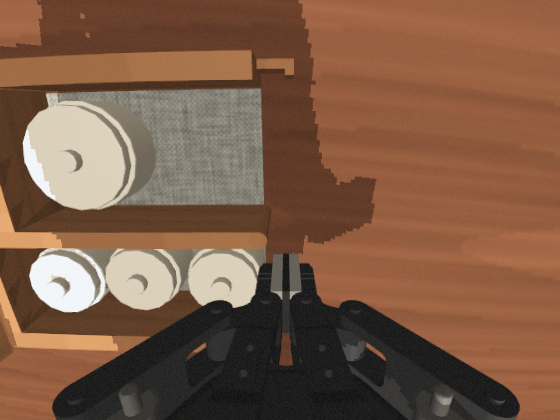

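>>> drive_tool:
  commands: "0 0 -2 0;0 0 -1.5 0;0 0 -1 0;0 0 0 0"

```text
time_s: 17.47
eef_pos: [0.4607, 0.0861, -0.0223]
eef_rot: [-1.571, -0.0, -3.052]
contact_force: [0.8, -0.8, 0.0]
opening: 0.0002
```

```bash
python3 chk.py 16 wrist
```

```text
t 17.47 pos [460.7  86.1 -22.3] rot [-1.571 -0.    -3.052] F [ 0.8 -0.8  0. ] op 0.2
delta tool [-0.3  7.7 25.8] turn 0.01 rows>= 1.0
wrist small_a 0.93 [225. 275.] w [452.3 120.9] case [-40.5  26.1] 3638 5296
wrist small_a 0.81 [151. 276.] w [447.2 162.2] case [-41.9  67.8] 4091 5558
```

>>> drive_tool:
  commands: "0 0 10 0;0 -15 15 0;0 -30 20 0;0 -15 30 0;-20 0 30 0;-25 0 30 0;-25 0 30 0;-15 0 15 0;0 0 0 0;0 0 0 0"
  jaw: 80

```text
time_s: 18.45
eef_pos: [0.5614, -0.0876, 0.0373]
eef_rot: [-1.571, -0.001, -3.055]
contact_force: [-0.3, 1.2, 0.1]
opening: 0.0802
```

```bash
python3 chk.py 17 wrist;  python3 -c "
from h import *
go(570,-112,-20)"
```

```text
t 18.45 pos [561.4 -87.6  37.3] rot [-1.571e+00 -1.000e-03 -3.055e+00] F [-0.3  1.2  0.1] op 80.2
delta tool [  84.9   67.3 -156. ] turn -0.15 rows>= 5.0
wrist small_a 0.77 [ 41. 321.] w [449.7 121.5] case [-43.  27.] 1967 2606
wrist small_a 0.51 [  4. 325.] w [440.8 159.2] case [-48.5  65.3] 242 2564
wrist large_a 0.96 [320. 217.] w [ 569.6 -110.8] case [  55.4 -215.2] 4368 4481
t 18.6 pos [560.2 -84.8  37.5] rot [-1.572e+00 -1.000e-03 -3.051e+00] F [0.7 0.1 0.2] op 79.8
delta tool [-7.4 57.5 28. ] turn 0.08 rows>= 2.0
```

View pics/wrist17.png

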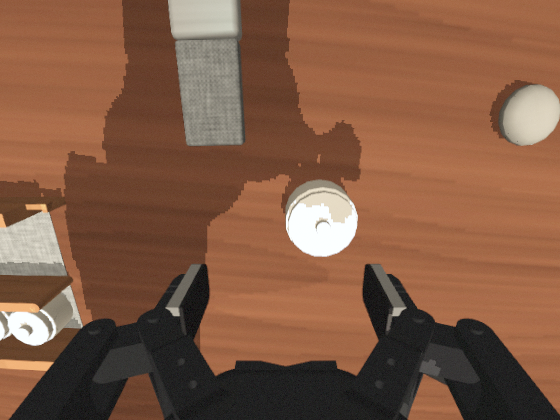

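>>> drive_tool:
  commands: "-4 0 15 0;-3.5 5 12 0;0 14 0 0;0 14 0 0;0 14 0 0;0 10 0 0;0 6 0 0;0 4 0 0;0 0 0 0;0 0 0 0"

```text
time_s: 19.43
eef_pos: [0.5716, -0.112, -0.029]
eef_rot: [-1.571, 0.0, -3.052]
contact_force: [0.5, 0.4, -0.4]
opening: 0.0794
```

```bash
python3 chk.py 18 wrist;  python3 -c "
from h import *
go(570,-111.5,-30)"
```

```text
t 19.43 pos [ 571.6 -112.   -29. ] rot [-1.571  0.    -3.052] F [ 0.5  0.4 -0.4] op 79.4
delta tool [  92.4    0.9 -181.4] turn 0.02 rows>= 5.0
wrist large_a 0.6 [286. 277.] w [ 569.1 -110.7] case [  54.9 -215.1] 8752 8921
t 19.58 pos [ 571.9 -112.   -28.6] rot [-1.570e+00  1.000e-03 -3.052e+00] F [-0.1 -0.6  0.4] op 79.8
delta tool [ 1.8  1.4 -0.6] turn 0.02 rows>= 1.0
```

View pics/wrist18.png

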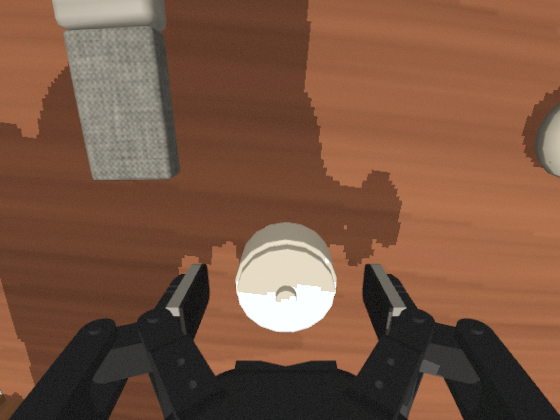

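>>> drive_tool:
  commands: "2 1 0 0;0 0 0 0;0 0 0 0;0 0 0 0;0 0 0 0;0 0 0 0"
  jaw: 46

```text
time_s: 20.08
eef_pos: [0.5692, -0.1121, -0.0299]
eef_rot: [-1.571, -0.0, -3.052]
contact_force: [-2.9, 1.4, 4.7]
opening: 0.0511
```

```bash
python3 chk.py 19 wrist;  python3 -c "
from h import *
go(*case(28.5,-60),-30)"
```

```text
t 20.08 pos [ 569.2 -112.1  -29.9] rot [-1.571 -0.    -3.052] F [-2.9  1.4  4.7] op 51.1
delta tool [ 9.010e+01  1.000e-01 -1.814e+02] turn 0.01 rows>= 5.0
wrist small_a 0.69 [ 10. 407.] w [439.6  73. ] case [-57.5 -20.4] 440 4213
wrist large_a 0.68 [285. 274.] w [ 569.  -110.6] case [  54.8 -214.9] 9083 9085
t 20.23 pos [ 569.2 -112.1  -29.9] rot [-1.571 -0.    -3.052] F [-1.5 -0.5  6.6] op 51.1
delta tool [ 2.650e+01  1.000e-01 -1.565e+02] turn 0.01 rows>= 4.0
```

>>> drive_tool:
  commands: "1.5 0 -8 0;3 0 -15 0;3 0 -18 0;3 0 -18 0;3 0 -18 0;3 0 -18 0;3 0 -18 0;3 0 -18 0;3 0 -15 0;1.5 0 -9 0;0 0 0 0"

```text
time_s: 21.15
eef_pos: [0.5284, 0.0429, -0.0299]
eef_rot: [-1.572, 0.001, -3.049]
contact_force: [0.2, 2.9, 5.6]
opening: 0.0508
```

```bash
python3 chk.py 20 wrist;  python3 -c "
from h import *
go(*case(28.5,-60),-30)
c=capture('wrist')
for x,y,z in((60,0,0),(-2,0,0),(60,0,40),(70,0,40),(-2,-4,40),(-10,-4,40)): print((x,y,z),np.round(proj(c,[np.r_[case(x,y),z]/1e3])))"
```

```text
t 21.15 pos [528.4  42.9 -29.9] rot [-1.572e+00  1.000e-03 -3.049e+00] F [0.2 2.9 5.6] op 50.8
delta tool [ 63.2   0.1 -23.5] turn 0.21 rows>= 2.0
wrist small_a 0.75 [167. 385.] w [438.7 111.5] case [-54.9  18.1] 798 4725
wrist small_a 0.66 [ 55. 373.] w [438.3 185. ] case [-48.7  91.3] 426 4915
wrist large_a 0.62 [286. 274.] w [528.3  44.4] case [ 28.3 -56.9] 9120 9088
t 21.3 pos [529.   41.2 -29.9] rot [-1.572e+00  1.000e-03 -3.051e+00] F [-0.9  3.3  5.6] op 51.0
delta tool [ 0.2  0.1 -0.2] turn 0.09 rows>= 1.0
(60, 0, 0) [[178. 208.]]
(-2, 0, 0) [[191. 303.]]
(60, 0, 40) [[146. 239.]]
(70, 0, 40) [[142. 217.]]
(-2, -4, 40) [[175. 353.]]
(-10, -4, 40) [[177. 365.]]
```

View pics/wrist20.png

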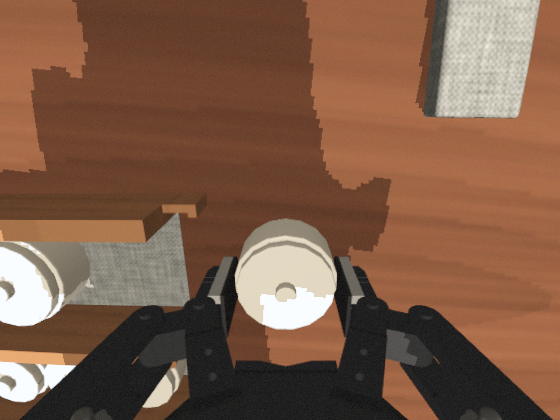

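>>> drive_tool:
  commands: "0 0 -8 0;0 0 -12 0;0 0 -12 0;0 0 -12 0;0 0 -10 0;0 0 -8 0;0 0 -4 0;0 0 0 0"

```text
time_s: 22.02
eef_pos: [0.5234, 0.106, -0.0299]
eef_rot: [-1.571, 0.001, -3.052]
contact_force: [-0.4, 1.3, 6.9]
opening: 0.0508
```

```bash
python3 chk.py 21 wrist
```

```text
t 22.02 pos [523.4 106.  -29.9] rot [-1.571e+00  1.000e-03 -3.052e+00] F [-0.4  1.3  6.9] op 50.8
delta tool [63.9  0.  40. ] turn 0.03 rows>= 2.0
wrist small_a 0.59 [174. 388.] w [432.2 170.9] case [-56.   77.7] 899 4694
wrist large_a 0.57 [287. 280.] w [519.7 106.4] case [25.3  5.6] 8013 8987
```

View pics/wrist21.png

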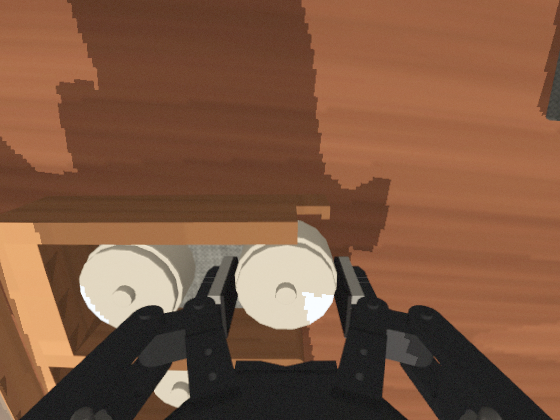

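Release, back out, close, lower behind it.

>>> drive_tool:
  commands: "0 0 0 0;0 0 0 0;0 -8 0 0;0 -20 0 0;0 -22 0 0;0 0 0 0"
  jaw: 60

```text
time_s: 22.67
eef_pos: [0.5248, 0.1058, 0.0233]
eef_rot: [-1.571, 0.005, -3.053]
contact_force: [0.3, 0.3, 0.4]
opening: 0.0598
```

>>> drive_tool:
  commands: "0 0 20 0;0 0 30 0;0 0 12 0;0 0 0 0;0 0 0 0;0 12 0 0;0 16 0 0;0 12 0 0;0 2 0 0;0 0 0 0"
  jaw: 0

```text
time_s: 23.5
eef_pos: [0.5275, 0.0452, -0.0229]
eef_rot: [-1.571, -0.002, -3.051]
contact_force: [1.1, -0.6, 0.3]
opening: -0.0003
```

```bash
python3 chk.py 22 wrist; python3 -c "
from h import *
go(*case(28,-7),-22)"
```

```text
t 23.5 pos [527.5  45.2 -22.9] rot [-1.571e+00 -2.000e-03 -3.051e+00] F [ 1.1 -0.6  0.3] op -0.3
delta tool [ 62.5   7.2 -21. ] turn 0.11 rows>= 2.0
wrist small_a 0.55 [ 79. 365.] w [439.1 175.8] case [-48.7  82. ] 1042 4578
t 23.65 pos [528.7  44.6 -21.6] rot [-1.571e+00  1.000e-03 -3.052e+00] F [ 0.7  0.4 -0.2] op 0.2
delta tool [  0.7   0.4 -49.7] turn 0.05 rows>= 2.0
```

View pics/wrist22.png

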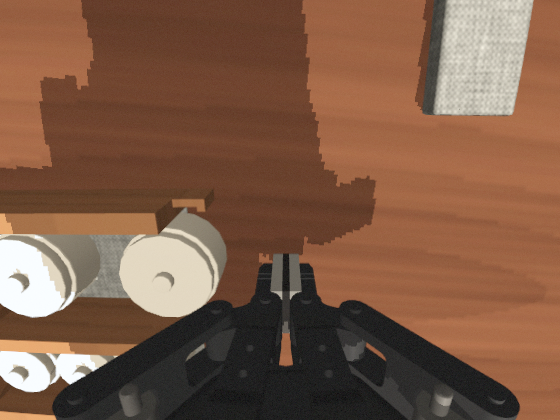

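>>> drive_tool:
  commands: "0 0 -8 0;0 0 -8 0;0 0 -8 0;0 0 -6 0;0 0 -6 0;0 0 -5 0;0 0 -4 0;0 0 -3 0;0 0 0 0;0 0 0 0"

```text
time_s: 24.48
eef_pos: [0.5239, 0.0919, -0.0223]
eef_rot: [-1.571, -0.0, -3.052]
contact_force: [-0.8, 1.0, -0.2]
opening: 0.0001
```

```bash
python3 chk.py 23 wrist; python3 -c "
from h import *
go(*case(28,-7),-22)"
```

```text
t 24.48 pos [523.9  91.9 -22.3] rot [-1.571 -0.    -3.052] F [-0.8  1.  -0.2] op 0.1
delta tool [63.2  7.7 25.9] turn 0.03 rows>= 2.0
wrist large_a 0.88 [213. 269.] w [518.5 133. ] case [26.5 32.3] 6343 8384
t 24.63 pos [523.8  91.6 -22.4] rot [-1.571 -0.    -3.052] F [-0.  -0.9 -0.8] op 0.2
delta tool [ 0.  -0.4 -2.4] turn 0.0 rows>= 1.0
```

View pics/wrist23.png

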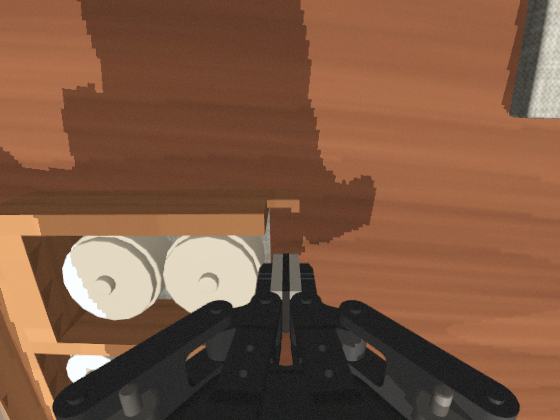

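```bash
python3 - <<'E'
from h import *
w=capture('wrist');s=read_state();p=s['eef_pos'];R=Ro.from_euler('xyz',s['eef_rot']).as_matrix()
d=capture('side');cv2.imwrite('pics/sd24.png',cv2.resize(d['image'][120:270,120:300],None,fx=4,fy=4))
for dy in(-20,-25,-30,-35,-40,-45):
  P=[p+R@np.array([a,dy,b])/1e3 for a,b in((-11,6),(11,6),(11,14),(-11,14))]
  print(dy,np.round(proj(w,P)).tolist(),np.round((proj(d,P)-[120,120])*4).tolist())
E
python3 -c "
import cv2
a=cv2.imread('pics/wrist23.png')[220:400,190:390];cv2.imwrite('pics/w23c.png',cv2.resize(a,None,fx=3.5,fy=3.5))"
```

```text
-20 [[298.0, 235.0], [298.0, 267.0], [310.0, 267.0], [312.0, 235.0]] [[464.0, 362.0], [424.0, 376.0], [432.0, 384.0], [471.0, 369.0]]
-25 [[298.0, 238.0], [298.0, 271.0], [311.0, 271.0], [312.0, 238.0]] [[463.0, 353.0], [423.0, 368.0], [431.0, 376.0], [471.0, 361.0]]
-30 [[299.0, 242.0], [298.0, 276.0], [312.0, 276.0], [313.0, 242.0]] [[462.0, 345.0], [423.0, 359.0], [430.0, 367.0], [470.0, 353.0]]
-35 [[299.0, 246.0], [299.0, 281.0], [312.0, 281.0], [314.0, 246.0]] [[462.0, 336.0], [422.0, 351.0], [430.0, 359.0], [470.0, 344.0]]
-40 [[300.0, 250.0], [299.0, 286.0], [313.0, 286.0], [315.0, 250.0]] [[461.0, 328.0], [421.0, 342.0], [429.0, 350.0], [469.0, 336.0]]
-45 [[300.0, 255.0], [299.0, 291.0], [314.0, 291.0], [315.0, 255.0]] [[461.0, 319.0], [420.0, 334.0], [428.0, 341.0], [469.0, 327.0]]
```

View pics/w23c.png

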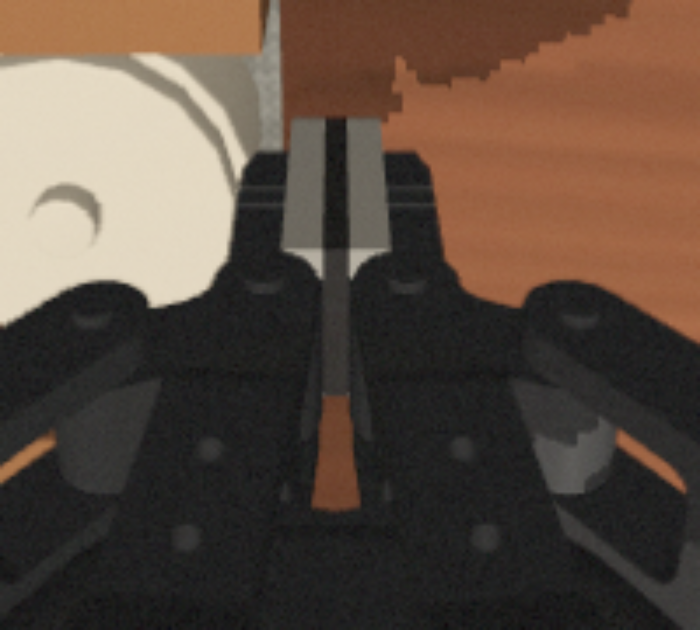

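View pics/sd24.png

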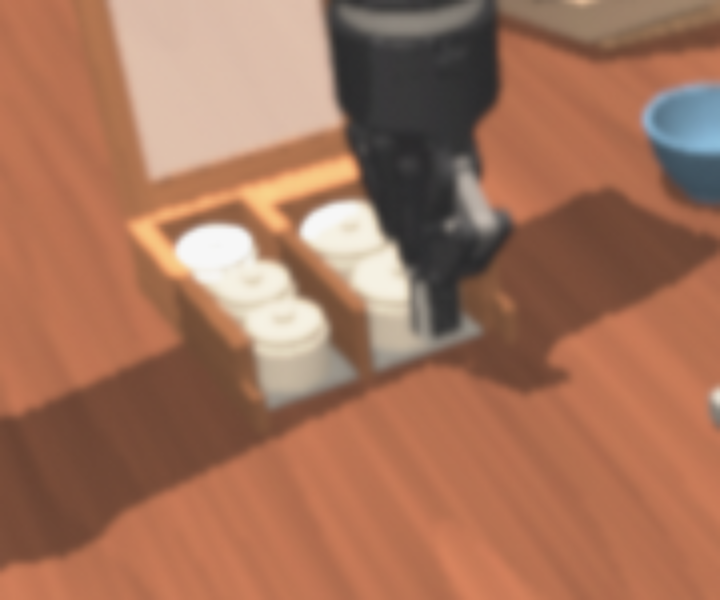

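```bash
python3 - <<'E'
from h import *
s=capture('scene');d=capture('side')
def lp(x,r,t,th): # t along outward normal
    y=136-r*np.cos(th)+t*np.sin(th); z=43+r*np.sin(th)+t*np.cos(th)
    return np.r_[case(x,y),z]/1e3
for th in(1.5,1.57,1.65,1.75,1.85,1.95):
    P=[lp(-70,146,3,th),lp(70,146,3,th),lp(65,146,-28,th),lp(-65,146,-28,th)]
    print(th,np.round((proj(s,P)-[280,130])*4.5).tolist(),np.round((proj(d,P)-[120,80])*4).tolist(),np.round(lp(0,146,0,th)*1e3))
E
```

```text
1.5 [[459.0, 49.0], [454.0, 255.0], [382.0, 241.0], [393.0, 50.0]] [[82.0, 109.0], [355.0, 45.0], [374.0, 72.0], [117.0, 134.0]] [484. 224. 189.]
1.57 [[481.0, 52.0], [478.0, 258.0], [406.0, 240.0], [415.0, 49.0]] [[74.0, 102.0], [346.0, 39.0], [365.0, 61.0], [108.0, 122.0]] [483. 234. 189.]
1.65 [[505.0, 56.0], [504.0, 263.0], [434.0, 241.0], [441.0, 50.0]] [[66.0, 95.0], [335.0, 33.0], [353.0, 50.0], [99.0, 109.0]] [482. 245. 189.]
1.75 [[535.0, 64.0], [537.0, 271.0], [469.0, 244.0], [472.0, 53.0]] [[56.0, 89.0], [323.0, 28.0], [340.0, 38.0], [87.0, 97.0]] [480. 260. 187.]
1.85 [[563.0, 74.0], [568.0, 282.0], [503.0, 250.0], [504.0, 58.0]] [[48.0, 87.0], [312.0, 27.0], [327.0, 31.0], [76.0, 88.0]] [479. 274. 183.]
1.95 [[590.0, 86.0], [597.0, 294.0], [536.0, 258.0], [534.0, 66.0]] [[40.0, 87.0], [302.0, 28.0], [315.0, 26.0], [66.0, 82.0]] [478. 288. 179.]
```

```bash
python3 -c "
from h import *
print(np.round(read_state()['joint_positions'],2))
go(*case(0,60),178)
print(case(0,190))"
```

```text
[-0.16  0.64 -0.08  1.99  0.1   0.52 -1.8 ]
t 24.83 pos [523.9  91.6 -22.3] rot [-1.571 -0.    -3.052] F [-0.3 -0.   0.2] op 0.4
delta tool [  28.3 -200.3  -69.5] turn 0.0 rows>= 6.0
[477.82846228 287.72245716]
```

>>> drive_tool:
  commands: "0 0 8 0;0 -20 0 0;0 -30 0 6;0 -30 0 7;0 -30 0 7;0 -30 0 7;0 -30 0 7;0 -30 0 7;0 0 0 7;0 0 0 7;0 0 0 7;0 0 0 7"

```text
time_s: 25.83
eef_pos: [0.5246, 0.083, 0.178]
eef_rot: [-1.571, 0.0, 2.02]
contact_force: [-0.1, 0.3, -0.4]
opening: -0.0002
```

>>> drive_tool:
  commands: "0 0 0 7;0 0 0 7;0 0 0 7;0 0 0 0;0 0 0 0"

```text
time_s: 26.25
eef_pos: [0.5235, 0.0836, 0.176]
eef_rot: [-1.565, 0.001, 1.71]
contact_force: [-1.3, 0.4, -0.7]
opening: -0.0005
```

```bash
python3 -c "
from h import *
print(np.round(read_state()['joint_positions'],2))
go(*case(0,190),178,yaw=1.661)
c=capture('wrist');cv2.imwrite('pics/w25.png',c['image'])
c=capture('scene');cv2.imwrite('pics/sc25.png',c['image'])
"
```

```text
[-0.64  0.44  0.66  1.78 -0.31  1.03 -2.88]
t 26.25 pos [523.5  83.6 176. ] rot [-1.565e+00  1.000e-03  1.710e+00] F [-1.3  0.4 -0.7] op -0.5
delta tool [208.5  -2.2  16.9] turn 2.83 rows>= 6.0
```

View pics/w25.png

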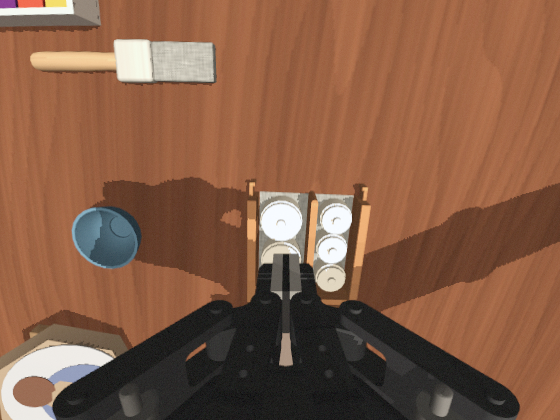

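View pics/sc25.png

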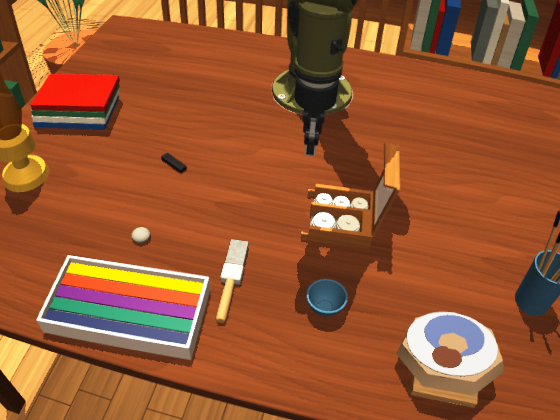

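>>> drive_tool:
  commands: "0 0 0 -7;0 0 0 -7;0 0 0 -7;0 0 0 -7;0 0 0 -7;0 0 0 -7;0 0 0 -7;0 0 0 -7;0 0 0 -7;0 0 0 -7;0 0 0 -7;0 0 0 -7"

```text
time_s: 27.35
eef_pos: [0.5239, 0.0833, 0.1768]
eef_rot: [-1.573, -0.004, -3.102]
contact_force: [-0.4, -0.5, 1.2]
opening: 0.0002
```

>>> drive_tool:
  commands: "0 0 0 -7;0 0 0 -7;0 0 0 -7;0 0 0 -7;0 0 0 -7;0 0 0 -7;0 0 0 -7;0 0 0 -7;0 0 0 -7;0 0 0 -7;0 0 0 -7;0 0 0 -7"

```text
time_s: 28.35
eef_pos: [0.5241, 0.0834, 0.1772]
eef_rot: [-1.573, 0.001, -1.636]
contact_force: [0.2, 0.6, 0.3]
opening: -0.0001
```

```bash
python3 -c "
from h import *
print(np.round(read_state()['joint_positions'],2))
go(*case(0,190),178,yaw=-1.48)
"
```

```text
[-0.13  0.37 -0.11  1.77  0.04  1.   -0.32]
t 28.35 pos [524.1  83.4 177.2] rot [-1.573e+00  1.000e-03 -1.636e+00] F [0.2 0.6 0.3] op -0.1
delta tool [-200.9   -0.4  -59.5] turn -8.93 rows>= 6.0
```

>>> drive_tool:
  commands: "0 -10 0 -7;0 0 0 -1.9;-20 0 -4 0;-30 0 -4 0;-32 0 -4 0;-32 0 -4 0;-32 0 -4 0;-30 0 -4 0;-20 0 -3.6 0;-11.7 0 0 0;0 0 0 0;0 0 0 0"

```text
time_s: 29.35
eef_pos: [0.48, 0.2872, 0.1869]
eef_rot: [-1.575, 0.001, -1.488]
contact_force: [0.9, 1.0, 0.1]
opening: 0.0
```

```bash
python3 -c "
from h import *
go(*case(0,190),123,yaw=-1.48)
c=capture('side');cv2.imwrite('pics/sd26.png',c['image'])
c=capture('scene');cv2.imwrite('pics/sc26.png',c['image'])
"
```

```text
t 29.35 pos [480.  287.2 186.9] rot [-1.575e+00  1.000e-03 -1.488e+00] F [0.9 1.  0.1] op 0.0
delta tool [-0.7 63.9 -1.9] turn -0.48 rows>= 2.0
```

View pics/sd26.png

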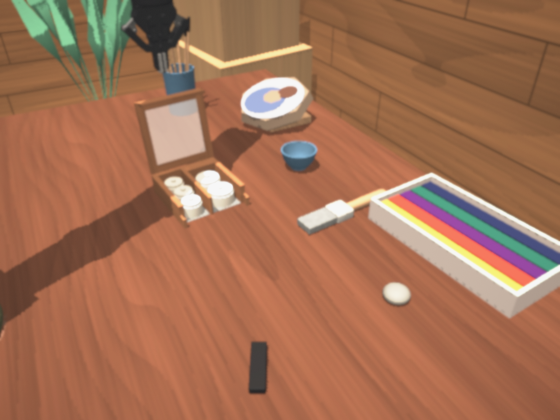

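View pics/sc26.png

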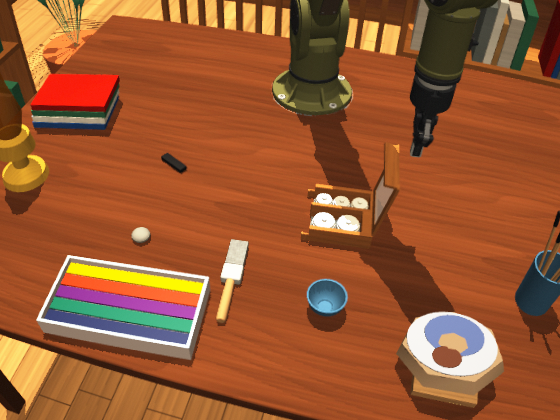

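>>> drive_tool:
  commands: "0 15 -2 0;0 20 0 0;0 15 0 0;0 7 0 0;0 0 0 0;0 0 0 0"

```text
time_s: 29.95
eef_pos: [0.4777, 0.2871, 0.1299]
eef_rot: [-1.575, 0.0, -1.49]
contact_force: [-0.2, 0.3, 0.8]
opening: -0.0001
```

```bash
python3 -c "
from h import *
go(*case(0,176),130,yaw=-1.48)
p=None
for th in np.r_[1.55,np.arange(1.45,-.01,-.1),0]:
    r=131+5*max(0,(1.0-th))
    y=136-r*np.cos(th)+3*np.sin(th)+11;z=43+r*np.sin(th)+3*np.cos(th)-42
    print(round(th,2),round(y,1),round(z,1),'' if p is None else (round(p[0]-y,1),round(p[1]-z,1)));p=(y,z)
"
```

```text
t 29.95 pos [477.7 287.1 129.9] rot [-1.575  0.    -1.49 ] F [-0.2  0.3  0.8] op -0.1
delta tool [13.4 -0.1  0.3] turn -0.59 rows>= 1.0
1.55 147.3 132.0 
1.45 134.2 131.4 (np.float64(13.1), np.float64(0.6))
1.35 121.2 129.5 (np.float64(13.0), np.float64(1.9))
1.25 108.5 126.3 (np.float64(12.7), np.float64(3.2))
1.15 96.2 121.8 (np.float64(12.3), np.float64(4.5))
1.05 84.4 116.1 (np.float64(11.8), np.float64(5.7))
0.95 73.1 109.5 (np.float64(11.3), np.float64(6.6))
0.85 62.3 102.0 (np.float64(10.8), np.float64(7.5))
0.75 52.3 93.3 (np.float64(10.0), np.float64(8.6))
0.65 43.1 83.7 (np.float64(9.1), np.float64(9.6))
0.55 35.0 73.2 (np.float64(8.2), np.float64(10.5))
0.45 27.9 61.9 (np.float64(7.1), np.float64(11.3))
0.35 21.9 49.9 (np.float64(6.0), np.float64(12.0))
0.25 17.2 37.2 (np.float64(4.7), np.float64(12.6))
0.15 13.7 24.2 (np.float64(3.5), np.float64(13.1))
0.05 11.6 10.8 (np.float64(2.1), np.float64(13.4))
0.0 11.0 4.0 (np.float64(0.6), np.float64(6.8))
```

>>> drive_tool:
  commands: "6 0 0 0;6 0 0 0;6 0 0 0;6 0 0 0;6 0 0 0;6 0 0 0;6 0 0 0;6 0 0 0;6 0 0 0;0 0 0 0"

```text
time_s: 30.78
eef_pos: [0.4817, 0.2321, 0.1294]
eef_rot: [-1.576, -0.001, -1.491]
contact_force: [0.4, -0.7, 0.3]
opening: 0.0001
```

```bash
python3 -c "
from h import *
go(*case(0,134),131,yaw=-1.48)
c=capture('side');cv2.imwrite('pics/sd27.png',c['image'])
c=capture('scene');cv2.imwrite('pics/sc27.png',cv2.resize(c['image'][100:260,280:480],None,fx=4,fy=4))
"
```

```text
t 30.78 pos [481.7 232.1 129.4] rot [-1.576e+00 -1.000e-03 -1.491e+00] F [ 0.4 -0.7  0.3] op 0.1
delta tool [ 0.3 -1.6  1.2] turn -0.62 rows>= 1.0
```

View pics/sc27.png

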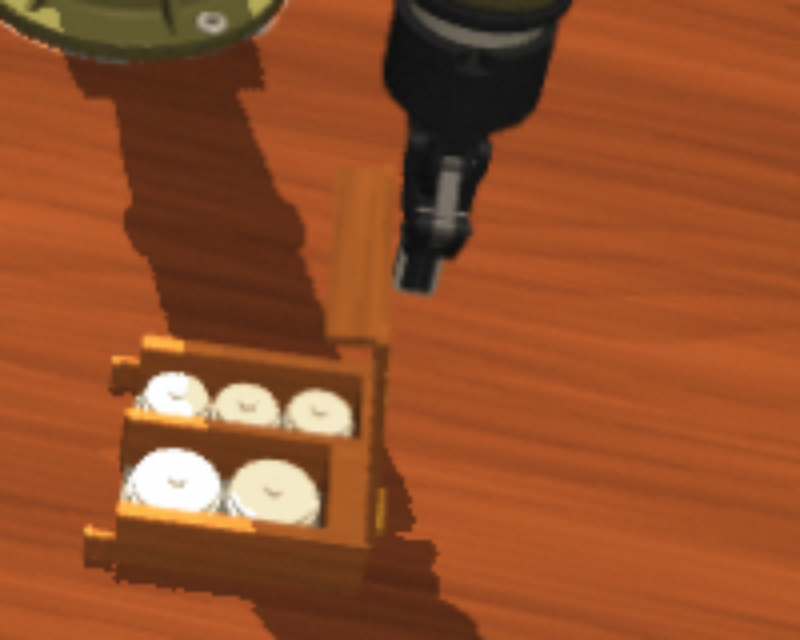

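>>> drive_tool:
  commands: "6.5 1 0 0;6.5 1 0 0;6.3 1.6 0 0;6.3 1.6 0 0;6.2 2.2 0 0;6.1 2.3 0 0;5.9 2.8 0 0;5.9 2.9 0 0;5.7 3.3 0 0;5.6 3.3 0 0;5.4 3.7 0 0;5.4 3.8 0 0"

```text
time_s: 31.88
eef_pos: [0.4873, 0.1622, 0.0996]
eef_rot: [-1.576, 0.001, -1.489]
contact_force: [0.5, 1.9, -0.4]
opening: 0.0
```

```bash
python3 -c "
from h import *
go(*case(0,62.3),102,yaw=-1.48)
c=capture('scene');cv2.imwrite('pics/sc28.png',cv2.resize(c['image'][100:260,280:480],None,fx=4,fy=4))
"
```

```text
t 31.88 pos [487.3 162.2  99.6] rot [-1.576e+00  1.000e-03 -1.489e+00] F [ 0.5  1.9 -0.4] op 0.0
delta tool [ 1.8 -2.5  2. ] turn -0.51 rows>= 1.0
```

View pics/sc28.png

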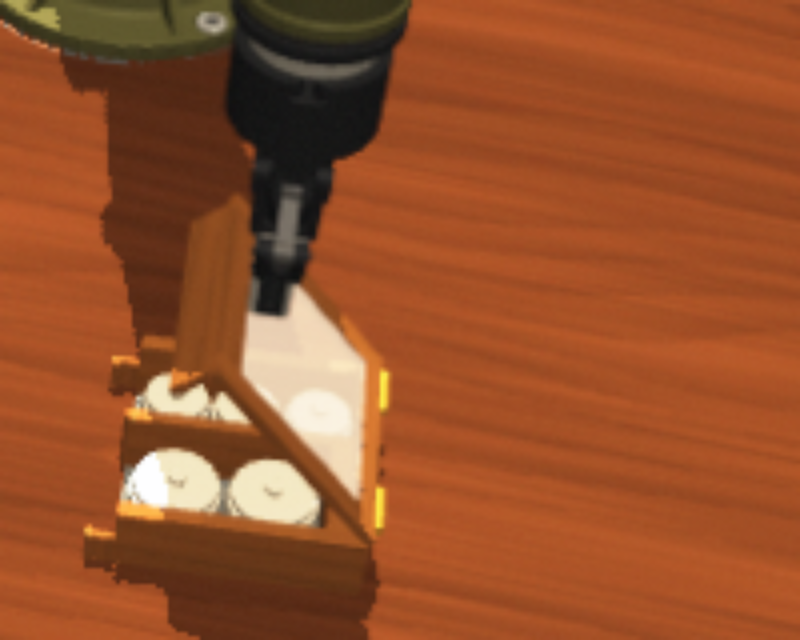

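>>> drive_tool:
  commands: "6 3 0 0;6.5 3.5 0 0;6 4.2 0 0;5.5 4.6 0 0;5 5 0 0;4.8 5.2 0 0;4.4 5.5 0 0;4 5.6 0 0;3.6 5.8 0 0;3.2 6 0 0;3 6 0 0;2.6 6.2 0 0"

```text
time_s: 32.93
eef_pos: [0.4915, 0.1078, 0.0388]
eef_rot: [-1.575, 0.0, -1.489]
contact_force: [-0.2, -0.4, 0.7]
opening: 0.0001
```

```bash
python3 -c "
from h import *
go(*case(0,17.2),37.2,yaw=-1.48)
c=capture('scene');cv2.imwrite('pics/sc29.png',cv2.resize(c['image'][100:260,280:480],None,fx=4,fy=4))
"
```

```text
t 32.93 pos [491.5 107.8  38.8] rot [-1.575  0.    -1.489] F [-0.2 -0.4  0.7] op 0.1
delta tool [-7.6  1.6  2.6] turn -0.52 rows>= 1.0
```

View pics/sc29.png

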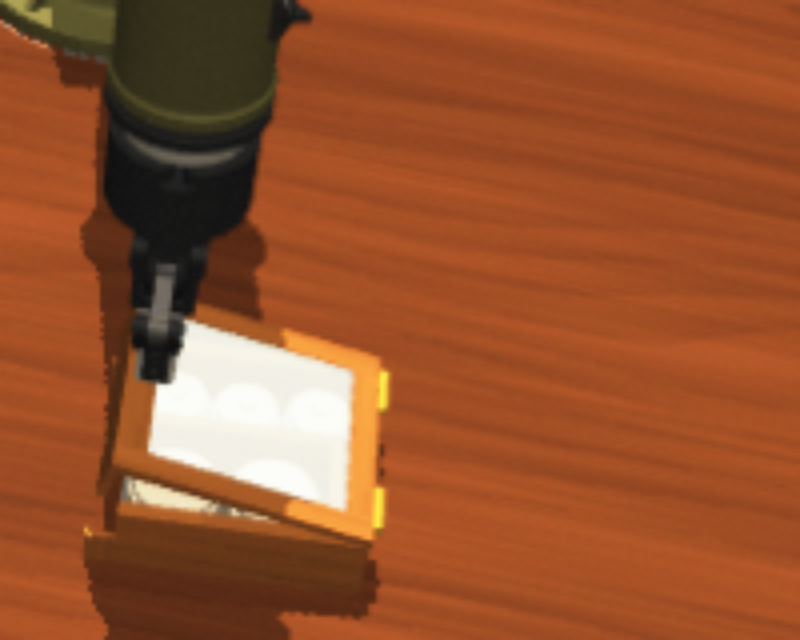

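>>> drive_tool:
  commands: "2 6 0 0;2 6 0 0;2 6 0 0;1 5 0 0;0 4 0 0;0 3 0 0;0 2 0 0;0 0 0 0"

```text
time_s: 33.65
eef_pos: [0.4918, 0.1011, 0.0081]
eef_rot: [-1.575, 0.0, -1.489]
contact_force: [-2.1, -0.9, 8.3]
opening: 0.0001
```

```bash
python3 -c "
from h import *
go(*case(0,3),4,yaw=-1.48)
for k in('scene','side'):
    c=capture(k);cv2.imwrite('pics/%s30.png'%k,cv2.resize(c['image'][100:260,280:480] if k=='scene' else c['image'][100:250,100:300],None,fx=4,fy=4))
"
```

```text
t 33.65 pos [491.8 101.1   8.1] rot [-1.575  0.    -1.489] F [-2.1 -0.9  8.3] op 0.1
delta tool [-0.2  4.1  3. ] turn -0.52 rows>= 1.0
```

View pics/side30.png

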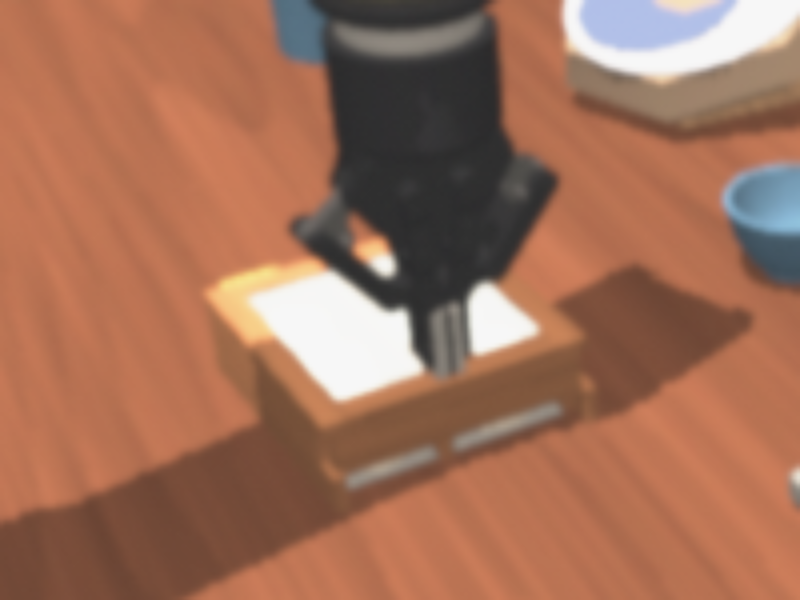

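View pics/scene30.png

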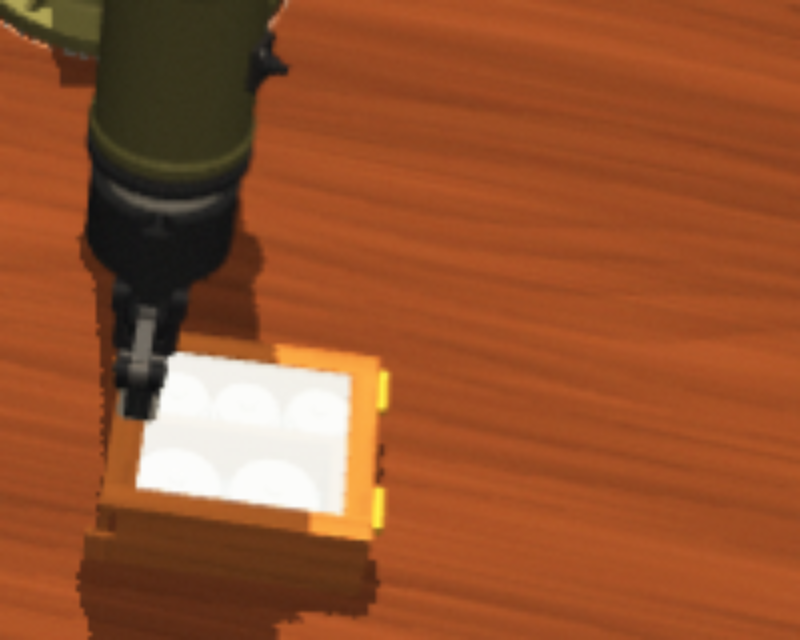

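>>> drive_tool:
  commands: "0 1 0 0;0 1 0 0;0 1 0 0;0 0 0 0"

```text
time_s: 34.08
eef_pos: [0.4921, 0.1011, 0.0076]
eef_rot: [-1.573, -0.0, -1.489]
contact_force: [-9.7, -2.8, 39.4]
opening: 0.0002
```

>>> drive_tool:
  commands: "0 -4 0 0;0 -10 0 0;0 -25 0 0;0 -30 0 0;0 -35 0 0;-10 -25 0 0;-30 0 0 0;-30 0 0 0;-30 0 0 0;0 0 0 0;0 0 0 0"

```text
time_s: 35.0
eef_pos: [0.4837, 0.203, 0.1337]
eef_rot: [-1.575, 0.001, -1.485]
contact_force: [0.1, -0.4, -0.1]
opening: -0.0001
```

```bash
python3 - <<'E'
from h import *
im=[]
for k in('scene','side','wrist'):
    c=capture(k);cv2.imwrite(f'pics/{k}31.png',c['image'])
    if k=='wrist': continue
    B=(280,130,4) if k=='scene' else (130,110,4)
    th=0
    def lp(x,r,t): return np.r_[case(x,136-r*np.cos(th)+t*np.sin(th)),43+r*np.sin(th)+t*np.cos(th)]/1e3
    I=cv2.resize(c['image'][B[1]:B[1]+130,B[0]:B[0]+130],None,fx=4,fy=4,interpolation=cv2.INTER_CUBIC)
    for th,col in((0,(0,255,0)),(.08,(255,0,255))):
        for P in(lp(-70,146,3),lp(70,146,3),lp(65,146,-28),lp(-65,146,-28)):
            u=(proj(c,[P])[0]-B[:2])*4;cv2.circle(I,tuple(int(v) for v in u),3,col,-1)
    im.append(I)
cv2.imwrite('pics/fin.png',cv2.resize(np.hstack(im),None,fx=.75,fy=.75))
s=read_state();print(s['time_s'],s['contact_force'],s['eef_pos'])
for k in('scene','side'):
    c=capture(k)
    for o,z in(('pebble',.01),('inkstick',.006),('brush',.006),('waterbowl',.025)):
        for b in cut_out(k,o):
            if b['p']>.4: print(k,o,round(b['p'],2),np.round(ray(c,[b['xy']],z)[0]*1000))
E
```

```text
35.15 [ 0.01609724  0.34461025 -1.12351407] [0.48442351 0.19949193 0.13337818]
scene pebble 0.73 [ 658. -248.   10.]
scene inkstick 0.69 [479. 162.   6.]
scene inkstick 0.54 [ 417. -265.    6.]
scene brush 0.64 [703. -26.   6.]
scene waterbowl 0.64 [712. 172.  25.]
side pebble 0.65 [ 651. -249.   10.]
side inkstick 0.81 [ 410. -269.    6.]
side brush 0.96 [686. -20.   6.]
side waterbowl 0.61 [732. 176.  25.]
```

View pics/fin.png

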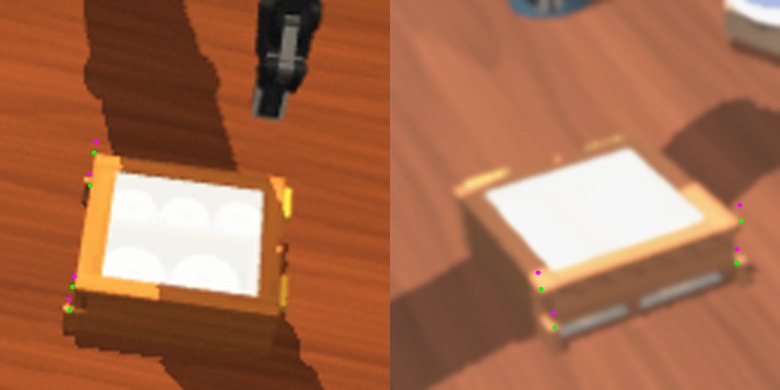

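View pics/wrist31.png

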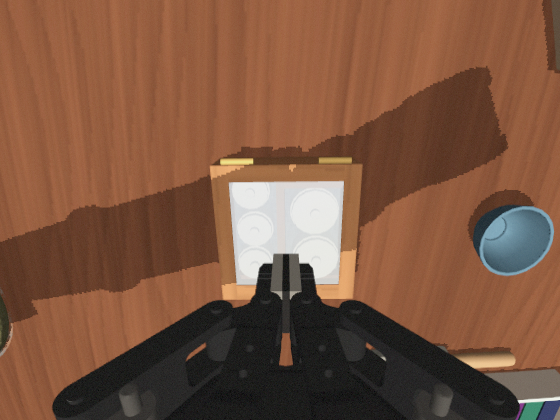

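```bash
python3 -c "
from plant import *
print(sign_off())"
```

```text
the job is handed in; nothing more can be done
None
```

The job is done and handed in after about 35 s. All three pots are in the case, and the lid is down with its lip behind the two end hooks.

- **Pots:** I gripped each pot gently, slid it over the table into its row, and pushed it home with the closed fingers. The front small pot's centre is about 26 mm past the mouth and the large pot's about 32 mm. That puts the whole of each pot about 6 mm inside.
- **Lid:** I swung the lid over from behind with the fingertips and pressed it onto the walls. When pressed it moved only 0.5 mm more, while the force rose to 39 N on the fingertips. In the scene and side pictures its corners match the shut position to within a millimetre or two.
- **Other things:** The pebble, ink stick, brush and bowl show up where they were, within the camera scatter of 1–2 cm. The arm was clear of everything when I signed off.

**What disagreed along the way:**
- **Fingertips:** In the pictures they sit about 40 mm above the stated tool point. My first close on a pot therefore shut above it without touching. I worked from the pictures after that.
- **Wrist turn:** My first quarter turn for the lid went the wrong way and took the last joint to -2.88 of its -2.89 limit. I turned it back the other way.
- **Ink stick:** The detector also reported one false ink stick, at the case itself.

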